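# Load the propagation case and hang up the hand tools

## Robot

A 7-joint arm with a two-finger parallel gripper is mounted at the origin on the work surface. World frame = base frame: x ahead of the robot, y to its left, z up, the work surface at z = 0. Lengths are in m, angles in rad, forces in N, time in s.
With the tool pointing down it reaches from about 0.4 to 0.875 m from the base axis. Payload 19.3 kg.
Tool frame: the origin (TCP) lies between the finger pads; the fingertips stand 17 mm ahead of it and the grasp point (between the pads) lies 2 mm behind it; x points along the fingers, y is the direction in which the jaws open and shut, and the axes are right-handed (so a half turn about x gives the same grasp; the last joint's range is limited). The gripper opens to 85 mm and grips with 20 to 120 N. Pads are 22 mm wide; open, the fingers measure 114 mm over their backs; the gripper's body (76 mm by 85 mm) begins 54 mm behind the grasp point. The pads swing forward as they close: fully open they stand 13 mm farther back than shut.
Start: joints at [-1.303, 0.521, -0.036, 1.599, 0.021, 1.021, -0.113], TCP at [0.207, 0.59, 0.248] pointing down, gripper open.
Joint ranges: [-2.91, 2.91], [-0.3, 2.13], [-1.5, 1.42], [0.17, 2.43], [-1.26, 4.41], [0.16, 1.93], [-2.52, 2.52]. Speed limits (rad/s): [1.89, 1.89, 2.39, 2.39, 3.01, 3.01, 3.01].

## Interface

Orientations are given as [roll, pitch, yaw] about the fixed x, y, z axes, in that order (R = Rz(yaw) Ry(pitch) Rx(roll)).
In Python, from workcell import bot gives the robot as it stands.
- The arm moves only by the shell command python3 -m creep 'ROWS' [FORCE]. ROWS is JSON, a list of rows, each an object of numbers: "wx", "wy", "wz": the turn, a rotation vector about the tool's x, y, z in degrees; "tx", "ty", "tz": the shift along the tool's x, y, z in m; "claw": the closure, from 0 (fully open) to 1 (shut). A call has 1 to 8 rows; each row is the pose to reach, as a shift and turn from the pose measured when the call began, along the tool's axes at that moment; what a row does not reach only later rows make up. A row lasts 1/10 s, in which the tool goes at most 50 mm and 8.59 degrees, less where a joint would pass 70% of its speed; a pose out of reach is approached as far as the arm can. A call with a gripper value outside its range is refused whole. The fingers move at their own pace and stop on an object; FORCE is the grip in N (left out, the last holds). Time passes only in rows, so rows that repeat a pose let the fingers close. It gives the time, the measured TCP pose, the force and the opening at its end, in the units of the state.
- bot.observe(): the state, without advancing time (a new reading comes with each control period).
- bot.grab_frame(name): name is "scene" or "top"; returns the picture (480x640x3 uint8, blue, green, red); there is no depth.
- bot.get_calibration(name): a dict with "fx", "fy", "cx", "cy" (pixels), "R" (3x3) and "t" (3): a world point X has camera coordinates R X + t. Camera axes: x right, y down, z forward; pixel columns grow to the right and rows downward; lengths in m; the calibration is good to about 2 mm. A picture is of the moment at which its call begins. get_calibration takes no time and is no camera call.
- bot.job_done(): hands the job in, once; it reports no verdict.
The state is a dict: "clock": time; "qpos": joint angles; "qd": joint speeds; "joint_efforts": joint torques, N m; "position": TCP position; "tool_rot": TCP orientation; "force": force on the tool from outside, world axes, zero at the start; "moment": the same for the moment, N m; "grip_width": finger opening in m.
Only numpy, scipy, OpenCV 4.12 (cv2) and the standard library are available. Lean on these libraries where they do the work, as an engineer would, in place of code of your own. Each camera call takes 0.05 s, during which the arm holds its last target.

## Task

Put the potted cuttings away in the propagation case: draw its tray out along the runners, stand every pot on the bench upright inside the tray, then slide the tray back in under the hood until it is fully home. Hang the trowel and the hand fork by their eyes on the tool rack, each on a peg of its own, and leave the white bottle, the jar and the stack of empty pots as they are.

Things in the scene. Friction and masses are not known exactly. Their poses are not given: they have to be found in the camera images.
- case: propagation case, fixed. Origin: bench level, middle of the mouth, in the plane of the hood's front; x points in, y left. A grey base plate, top at z = 6 mm, runs from x = -220 (open apron before the hood) to 165 mm between two low guides (tops z = 20 mm, inner faces y = +-114 mm). Hood over x = 0 to 165 mm: clear roof and sides, back stop at x = 145 mm
- case_lintel (a point): middle of the lower edge of the aluminium bar across the case's mouth, 112 mm above the bench; the bar is 18 mm high, 14 mm thick, 250 mm long. The roof behind it is at 130 mm, a mist pipe on it reaches 144 mm. The tray and pots pass under this bar
- tray: loose black tray, 170 (x) by 220 mm (y), walls 4 mm thick, 36 mm high, floor 4 mm, 0.35 kg. Origin: centre of its underside; x as the case's. It slides on the base plate, 4 mm play each side, no front stop. Home: rear on the back stop, origin at (60, 0, 6) mm in the case's frame; at x = -105 it is clear of the hood. Starts home or nearly, empty. Room for 4 pots at x = +-38, y = +-52 mm
- tray_knob (a point): gripping point on the axis of the orange knob on the tray's front wall, 34 mm above the tray's underside, 28 mm out from the wall. The knob is a round bar, 24 mm diameter, lying along the tray's x and sticking out 50 mm (the last 6 mm a 32 mm collar). Pinch it from above, fingers closing along y. Frame as the tray's
- pot1: 60 mm round black pot of brown peat with a bare twig cutting in it; may be absent. Origin: centre of the foot, z up. Rim: straight band, 60 mm diameter, 48 to 62 mm above the foot; below, it tapers to 52 mm at the foot. The 8 mm twig with two green buds stands up in the middle to 87 mm. About 0.09 kg, weight low (wet peat), stands on the bench
- pot2: 60 mm round black pot of brown peat with a bare twig cutting in it; may be absent. Origin: centre of the foot, z up. Rim: straight band, 60 mm diameter, 48 to 62 mm above the foot; below, it tapers to 52 mm at the foot. The 8 mm twig with two green buds stands up in the middle to 87 mm. About 0.09 kg, weight low (wet peat), stands on the bench
- pot3: 60 mm round black pot of brown peat with a bare twig cutting in it; may be absent. Origin: centre of the foot, z up. Rim: straight band, 60 mm diameter, 48 to 62 mm above the foot; below, it tapers to 52 mm at the foot. The 8 mm twig with two green buds stands up in the middle to 87 mm. About 0.09 kg, weight low (wet peat), stands on the bench
- pot4: 60 mm round black pot of brown peat with a bare twig cutting in it; may be absent. Origin: centre of the foot, z up. Rim: straight band, 60 mm diameter, 48 to 62 mm above the foot; below, it tapers to 52 mm at the foot. The 8 mm twig with two green buds stands up in the middle to 87 mm. About 0.09 kg, weight low (wet peat), stands on the bench
- trowel: hand trowel, 238 mm long, 0.16 kg, lying flat. Origin: underside of the handle at the gripping place; x runs along the tool to the eye, z up. Green handle 24 mm wide (y), 18 mm thick (z 0 to 18), x = -28 to +67 mm; then a round eye at x = 85 mm; on the other side a steel neck and a flat steel blade, up to 56 mm wide, 4 mm thick, ending at x = -133 mm
- fork: hand fork, 238 mm long, 0.16 kg, lying flat. Origin: underside of the handle at the gripping place; x runs along the tool to the eye, z up. Green handle 24 mm wide (y), 18 mm thick (z 0 to 18), x = -28 to +67 mm; then a round eye at x = 85 mm; on the other side a steel neck and three flat steel tines, 58 mm wide over all, 5 mm thick, ending at x = -133 mm
- trowel_eye (a point): centre of the trowel's round eye, a ring of 8 mm section with a 24 mm hole (40 mm outside), at (85, 0, 9) mm in the tool's frame; the hole's axis is the tool's z
- fork_eye (a point): centre of the fork's round eye, a ring of 8 mm section with a 24 mm hole (40 mm outside), at (85, 0, 9) mm in the tool's frame; the hole's axis is the tool's z
- rack: wooden tool rack, fixed: a rail 260 mm long (y), 225 to 275 mm above the bench, on two posts 290 mm tall at y = +-117 mm, with two pegs on its front. Origin: bench level under the middle of the rail's front face; x points away from the robot into the rail, y left. A tool hung on a peg by its eye hangs down in front of the rail
- peg_left (a point): middle of the rack's left steel peg, an 8 mm round bar sloping up at 45 degrees towards the robot. In the rack's frame it leaves the rail at (0, +58, 250) mm, has this point at (-16, +58, 266) and its round end at (-37, +58, 287)
- peg_right (a point): middle of the rack's right steel peg, an 8 mm round bar sloping up at 45 degrees towards the robot. In the rack's frame it leaves the rail at (0, -58, 250) mm, has this point at (-16, -58, 266) and its round end at (-37, -58, 287)
- bottle: bystander: white bottle with a blue cap, 60 mm diameter, 170 mm tall; origin centre of the underside
- jar: bystander: small white jar with a green lid, 56 mm diameter, 60 mm tall; origin centre of the underside
- stack: bystander: stack of five empty black pots, 82 mm diameter, 104 mm tall; origin centre of the underside

How it is judged:
By the outcome, as a careful person would: the job done as asked, in the order asked, and still so for the second after the job is handed in, with the robot touching nothing.
Of pot1, pot2, pot3, pot4 only 2 to 4 are there at a start; the rules pass over those that are not, and their reading is None.
At some moment in a run one of pot1, pot2, pot3, pot4, trowel, fork may be knocked a few centimetres aside while the robot is not near it.
It also fails if it takes over 210 s, if anything falls off the work surface, if the arm or the gripper's body presses on something with over 40 N, if the wrist force passes 120 N, or if a joint passes its speed limit or range.

## Working session

There is one attempt and no reset: what is moved stays moved. The work goes in short steps, Python scripts to look and compute and a shell command to move; the robot and the scene stay as the last step left them, time stands still between calls to the robot, and variables do not carry over. Pictures are saved under pics/ and viewed, and the job is handed in when it is done.

```bash
mkdir -p pics; ls; python3 - <<'E'
from workcell import bot
import cv2,json
s=bot.observe();print({k:(v if isinstance(v,float) else [round(float(x),3) for x in v]) for k,v in s.items()})
for n in("scene","top"):
    cv2.imwrite(f"pics/{n}0.png",bot.grab_frame(n)); print(bot.get_calibration(n))
E
```

```text
pics
{'clock': 0.0, 'qpos': [-1.303, 0.522, -0.036, 1.6, 0.021, 1.021, -0.113], 'qd': [-0.001, 0.001, 0.002, -0.001, 0.0, -0.0, 0.0], 'joint_efforts': [0.0, -92.71, 1.98, -36.995, 0.018, 0.008, 0.0], 'position': [0.207, 0.589, 0.248], 'tool_rot': [-1.481, 1.57, -1.819], 'force': [-0.913, 0.299, -0.583], 'moment': [-0.037, -0.006, -0.035], 'grip_width': 0.0852103779949473}
{'fx': 447.64296380771924, 'fy': 447.64296380771924, 'cx': 321.8888534088849, 'cy': 241.42273452744922, 'R': array([[ 0.60825857,  0.79366426,  0.01088844],
       [ 0.69473942, -0.52570875, -0.49088436],
       [-0.38387322,  0.30614925, -0.8711567 ]]), 't': array([-0.30768167, -0.39286039,  1.19334206])}
{'fx': 452.8308454698068, 'fy': 452.8308454698068, 'cx': 324.0414028312778, 'cy': 239.5797954947015, 'R': array([[ 1.69428541e-02, -9.99856436e-01, -2.15100474e-04],
       [-9.84158828e-01, -1.66388816e-02, -1.76506513e-01],
       [ 1.76477594e-01,  3.20221713e-03, -9.84299449e-01]]), 't': array([-0.08741197,  0.62263375,  1.08246484])}
```

View pics/scene0.png

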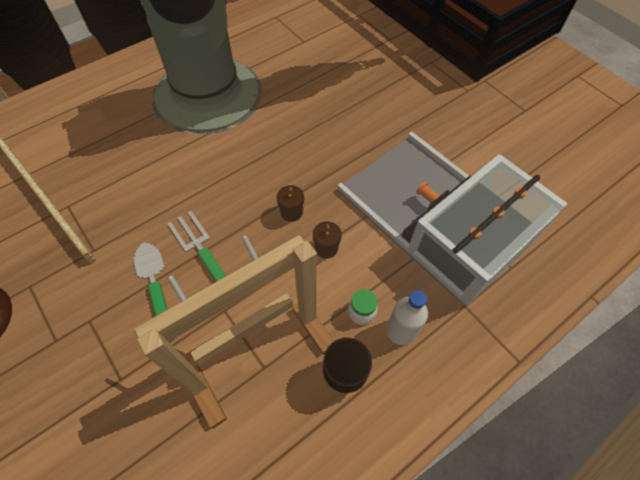

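View pics/top0.png

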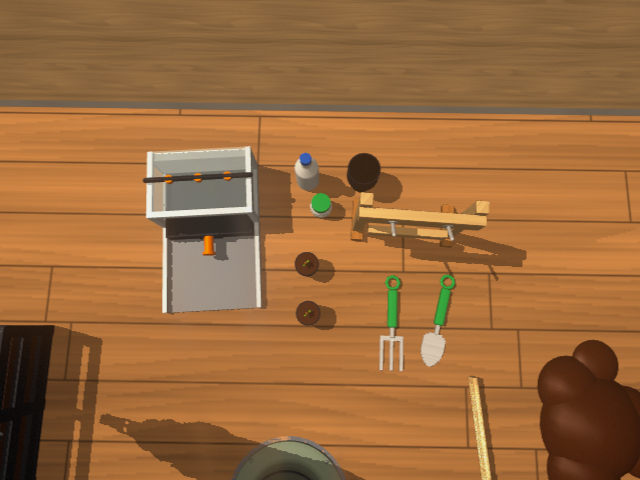

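Two pots are visible (top view at (307,264) and (308,313)). The fork (392,320) and trowel (437,320) lie before the rack, and the tray is in the case with its orange knob at (208,245). Next I'll zoom in.

```bash
cat > h.py <<'E'
import numpy as np, cv2
from workcell import bot
from scipy.spatial.transform import Rotation as Ro
def cal(n):
    c=bot.get_calibration(n); K=np.array([[c['fx'],0,c['cx']],[0,c['fy'],c['cy']],[0,0,1]]); return K,np.array(c['R']),np.array(c['t'])
def ray(n,p,z):
    K,R,t=cal(n); d=R.T@np.linalg.inv(K)@np.array([p[0],p[1],1.]); o=-R.T@t
    return o+d*(z-o[2])/d[2]
def proj(n,X):
    K,R,t=cal(n); q=K@(R@np.array(X,float)+t); return q[:2]/q[2]
def tri(pa,pb):
    A=[];b=[]
    for n,p in(("scene",pa),("top",pb)):
        K,R,t=cal(n); d=R.T@np.linalg.inv(K)@np.array([p[0],p[1],1.]); d/=np.linalg.norm(d);o=-R.T@t
        P=np.eye(3)-np.outer(d,d);A.append(P);b.append(P@o)
    A=np.vstack(A);b=np.hstack(b);X=np.linalg.lstsq(A,b,rcond=None)[0];return X,np.linalg.norm(A@X-b)
def pose():
    s=bot.observe();return np.array(s['position']),Ro.from_euler('xyz',s['tool_rot']).as_matrix(),s
def goto(p,Rt=None):
    """shift/turn in tool axes from now"""
    x,R,s=pose(); sh=R.T@(np.array(p)-x); w=np.zeros(3)
    if Rt is not None: w=np.degrees(Ro.from_matrix(R.T@Rt).as_rotvec())
    return sh.round(4),w.round(2)
def yawdown(th):
    """tool x down, jaws (tool y) along angle th in world xy"""
    y=np.array([np.cos(th),np.sin(th),0]);x=np.array([0,0,-1.]);return np.column_stack([x,y,np.cross(x,y)])
def crop(n,x0,y0,x1,y1,f,out,im=None):
    if im is None: im=bot.grab_frame(n)
    cv2.imwrite(out,cv2.resize(im[y0:y1,x0:x1],None,fx=f,fy=f,interpolation=cv2.INTER_CUBIC))
E
python3 - <<'E'
from h import *
for n in('scene','top'):
    c=cal(n);print(n,'cam',-c[1].T@c[2],'tcp',proj(n,pose()[0]))
print(pose()[1].round(3))
t=cv2.imread('pics/top0.png');s=cv2.imread('pics/scene0.png')
crop('top',130,130,330,330,4-1,'pics/c1.png',t)
crop('top',330,180,530,380,3,'pics/c2.png',t)
crop('scene',260,120,580,360,2.5,'pics/c3.png',s)
crop('scene',110,190,350,430,2.5,'pics/c4.png',s)
E
```

```text
scene cam [ 0.91817767 -0.32767497  0.85008908] tcp [441.7593587  -41.05214536]
top cam [ 0.42322072 -0.08050578  1.17534965] tcp [-23.62353825 428.20145471]
[[-0.     0.331  0.943]
 [-0.001  0.943 -0.331]
 [-1.    -0.001  0.   ]]
```

View pics/c1.png

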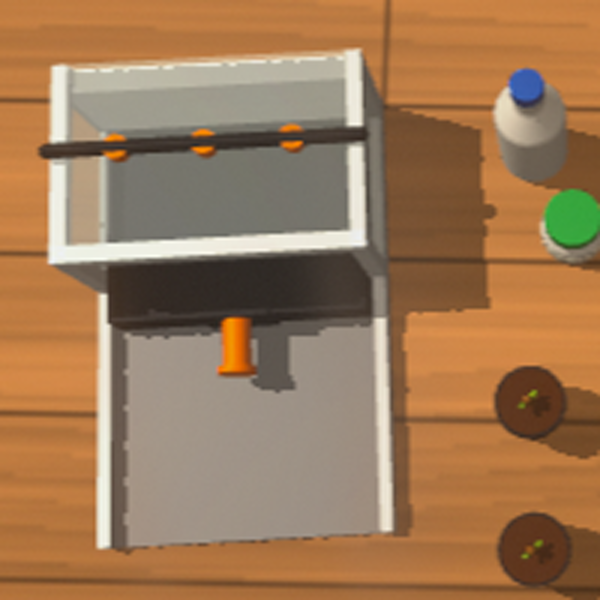

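View pics/c2.png

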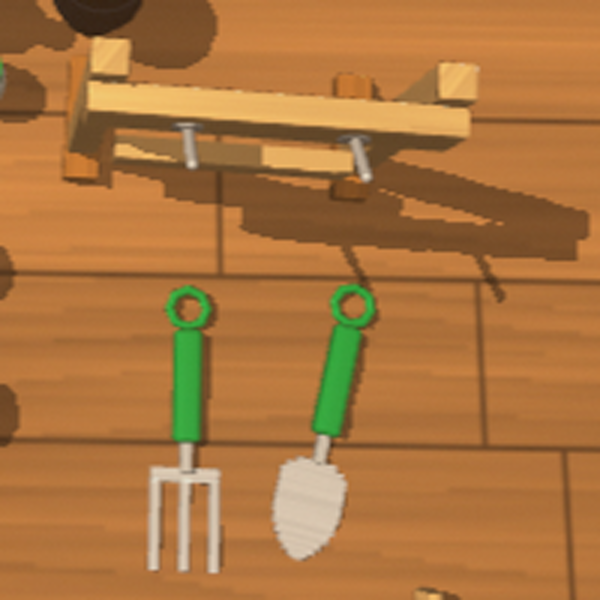

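View pics/c3.png

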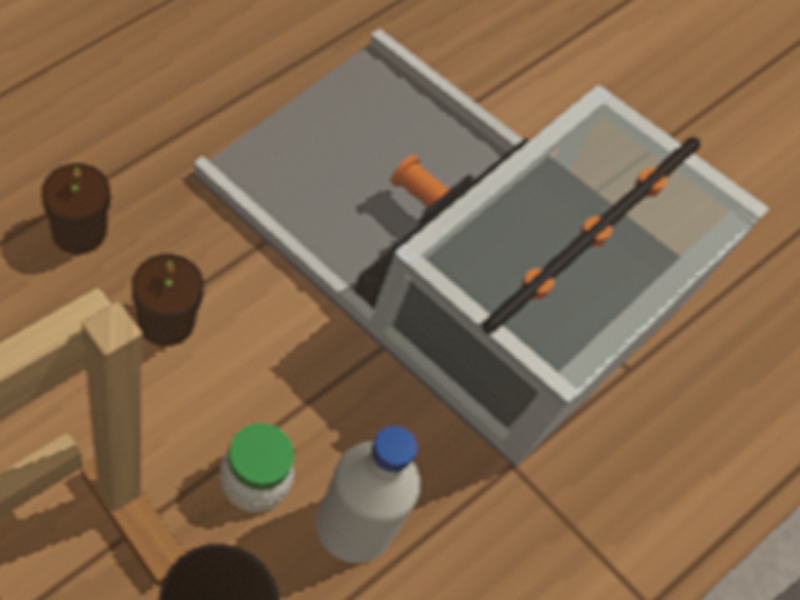

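View pics/c4.png

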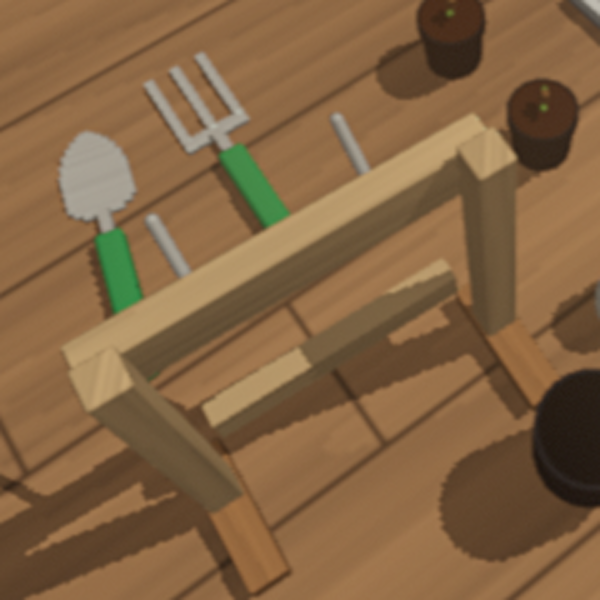

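```bash
python3 - <<'E'
from h import *
np.set_printoptions(precision=4,suppress=True)
t=cv2.imread('pics/top0.png');s=cv2.imread('pics/scene0.png')
c1=lambda x,y:(130+x/3-.33,130+y/3-.33)
c3=lambda x,y:(260+x/2.5-.3,120+y/2.5-.3)
c4=lambda x,y:(110+x/2.5-.3,190+y/2.5-.3)
c2=lambda x,y:(330+x/3-.33,180+y/3-.33)
# guides
a=[ray('top',c1(*p),.02) for p in((97,548),(110,548),(380,533),(394,532))]
print('guide front',a)
print('guide front sc',[ray('scene',c3(*p),.02) for p in((205,158),(378,30))])
# lintel front lower? top outer corners of hood z .13
print('hood top corners', tri(c3(600,85),c1(50,263)), tri(c3(402,250),c1(383,243)) )
print('pegs',tri(c4(337,117),c2(194,165)),tri(c4(151,217),c2(366,178)))
print('rail corners top',tri(c4(475,118),c2(92,84)),tri(c4(66,352),c2(470,110)))
for n,im in(('top',t),('scene',s)):
    hsv=cv2.cvtColor(im,cv2.COLOR_BGR2HSV)
    m=cv2.inRange(hsv,(5,200,150),(16,255,255))
    k,l,st,ce=cv2.connectedComponentsWithStats(m)
    print(n,'orange',[(st[i].tolist(),ce[i]) for i in range(1,k) if 60<st[i][4]<2000 and st[i][1]>150])
    g=cv2.inRange(hsv,(50,120,60),(75,255,255))
    k,l,st,ce=cv2.connectedComponentsWithStats(g)
    for i in range(1,k):
        if st[i][4]>80:
            ys,xs=np.where(l==i); print(n,'green',st[i].tolist(),ce[i])
            if n=='top':
                P=np.array([ray('top',(x,y),.012)[:2] for x,y in zip(xs,ys)])
                mn=P.mean(0);w,v=np.linalg.eigh(np.cov(P.T));d=v[:,1]*np.sign(v[0,1]);q=(P-mn)@d
                print('  mean',mn,'ang',np.degrees(np.arctan2(d[1],d[0])),'ext',q.min(),q.max(),'eye tip',mn+d*q.max())
    d=cv2.inRange(hsv,(0,0,0),(180,255,75))
    k,l,st,ce=cv2.connectedComponentsWithStats(d)
    print(n,'dark',[(st[i].tolist(),ce[i]) for i in range(1,k) if 100<st[i][4]<2500])
E
```

```text
guide front [array([0.4372, 0.3283, 0.02  ]), array([0.4374, 0.3174, 0.02  ]), array([0.4537, 0.0912, 0.02  ]), array([0.4548, 0.0795, 0.02  ])]
guide front sc [array([0.4573, 0.0943, 0.02  ]), array([0.4379, 0.3296, 0.02  ])]
hood top corners (array([0.6579, 0.345 , 0.1322]), np.float64(0.002820121432017625)) (array([0.6785, 0.086 , 0.1478]), np.float64(0.011257425951898995))
pegs (array([ 0.5954, -0.216 ,  0.2877]), np.float64(0.002552708725131606)) (array([ 0.588 , -0.331 ,  0.2878]), np.float64(0.0011158112127165661))
rail corners top (array([ 0.6474, -0.1508,  0.2912]), np.float64(0.0021985571000769214)) (array([ 0.6338, -0.4006,  0.2942]), np.float64(8.090602512209063e-05))
top orange [([206, 236, 7, 18, 77], array([209.5195, 245.013 ]))]
top green [312, 193, 19, 19, 280] [320.5821 202.3071]
  mean [ 0.732  -0.0659] ang 0.174058649891159 ext -0.02385384495102517 0.0255440224751842 eye tip [ 0.7575 -0.0658]
top green [386, 275, 14, 52, 418] [392.0598 302.6794]
  mean [ 0.4717 -0.2527] ang -1.1093885594099517 ext -0.05891841391696182 0.07043441868218478 eye tip [ 0.5421 -0.254 ]

[... 517 characters left out ...]
[210.8    263.7268]
scene green [148, 282, 19, 33, 369] [156.8049 297.4499]
scene green [352, 290, 25, 25, 464] [363.8922 301.8664]
scene dark [([250, 80, 12, 31, 154], array([256.6429,  95.7468])), ([152, 101, 68, 32, 201], array([175.0995, 120.7363])), ([453, 175, 86, 79, 568], array([493.1391, 216.1391])), ([401, 177, 68, 66, 347], array([423.2939, 216.2046])), ([277, 186, 27, 36, 609], array([290.2841, 204.5353])), ([313, 222, 28, 37, 500], array([325.522, 242.12 ])), ([417, 233, 58, 58, 1182], array([444.9095, 262.423 ])), ([0, 288, 12, 48, 389], array([  4.3753, 310.2905])), ([323, 338, 49, 56, 2131], array([346.382 , 364.7794])), ([540, 468, 22, 12, 145], array([549.7172, 474.131 ]))]
```

```bash
cat >> h.py <<'E'
YC=np.radians(4.05); CO=np.array([.665,.2199])
def case(x,y): return CO+np.array([np.cos(YC)*x-np.sin(YC)*y,np.sin(YC)*x+np.cos(YC)*y])
def tocase(p): d=np.array(p[:2])-CO; return np.array([np.cos(YC)*d[0]+np.sin(YC)*d[1],-np.sin(YC)*d[0]+np.cos(YC)*d[1]])
def pots(im,im2=None,show=True):
    hsv=cv2.cvtColor(im,cv2.COLOR_BGR2HSV)
    m=cv2.inRange(hsv,(0,90,25),(12,255,105)); m[:, :130]=0
    m=cv2.morphologyEx(m,cv2.MORPH_CLOSE,np.ones((5,5)));m=cv2.morphologyEx(m,cv2.MORPH_OPEN,np.ones((5,5)))
    k,l,st,ce=cv2.connectedComponentsWithStats(m);r=[]
    for i in range(1,k):
        if 200<st[i][4]<900: r.append((st[i].tolist(),ray('top',ce[i],.062)[:2].round(4)))
    return r
def knob(im):
    hsv=cv2.cvtColor(im,cv2.COLOR_BGR2HSV); m=cv2.inRange(hsv,(4,190,90),(18,255,255)); m[:,:180]=0;m[:,250:]=0;m[:190]=0
    k,l,st,ce=cv2.connectedComponentsWithStats(m);r=[]
    for i in range(1,k):
        if 40<st[i][4]<600: r.append((st[i].tolist(),ray('top',ce[i],.045)[:2]))
    return r
E
python3 - <<'E'
from h import *
np.set_printoptions(precision=4,suppress=True)
t=cv2.imread('pics/top0.png');s=cv2.imread('pics/scene0.png')
print(pots(t))
for b,p in knob(t): print(b,p,tocase(p))
c3=lambda x,y:(260+x/2.5-.3,120+y/2.5-.3);c1=lambda x,y:(130+x/3-.33,130+y/3-.33)
e=tri(c3(401,172),c1(236,373));print('knob end',e,tocase(e[0]))
print('lintel', ray('top',c1(57,263),.13),ray('top',c1(374,245),.13), tocase(ray('top',c1(57,263),.13)),tocase(ray('top',c1(374,245),.13)))
g=case(-53,0) if 0 else case(-.053,0)
print(g,goto([*g,.12],yawdown(np.radians(94.05))))
E
```

```text
[([295, 252, 23, 24, 433], array([ 0.5614, -0.0339])), ([297, 301, 23, 24, 447], array([ 0.4418, -0.0407]))]
[203, 236, 12, 19, 171] [0.6062 0.216 ] [-0.0589  0.0003]
knob end (array([0.585 , 0.2161, 0.0376]), np.float64(0.0002183402389505934)) [-0.0801  0.0018]
lintel [0.6571 0.3387 0.13  ] [0.6759 0.0894 0.13  ] [0.0005 0.1191] [ 0.0017 -0.131 ]
[0.6121 0.2162] (array([ 0.1281, -0.2178,  0.5059]), array([-23.4 ,  -0.01,   0.05]))
```

```bash
python3 -m creep '[{"ty":-0.02,"tz":0.045,"wx":-6},{"ty":-0.04,"tz":0.09,"wx":-12},{"ty":-0.06,"tz":0.135,"wx":-18},{"ty":-0.08,"tz":0.18,"wx":-23.4},{"ty":-0.1,"tz":0.225,"wx":-23.4},{"ty":-0.12,"tz":0.27,"wx":-23.4},{"ty":-0.135,"tz":0.31,"wx":-23.4},{"ty":-0.15,"tz":0.35,"wx":-23.4}]' 60; python3 - <<'E'
from h import *
print(goto([*case(-.057,.001),.16],yawdown(np.radians(94.05))))
E
```

```text
(array([ 0.0881, -0.2185,  0.5018]), array([-2.34e+01, -1.00e-02,  5.00e-02]))$[0]: bad value
```

```bash
python3 -m creep '[{"wx":-6,"wy":0,"wz":0,"tx":0,"ty":-0.02,"tz":0.045,"claw":0},{"wx":-12,"wy":0,"wz":0,"tx":0,"ty":-0.04,"tz":0.09,"claw":0},{"wx":-18,"wy":0,"wz":0,"tx":0,"ty":-0.06,"tz":0.135,"claw":0},{"wx":-23.4,"wy":0,"wz":0,"tx":0,"ty":-0.08,"tz":0.18,"claw":0},{"wx":-23.4,"wy":0,"wz":0,"tx":0,"ty":-0.1,"tz":0.225,"claw":0},{"wx":-23.4,"wy":0,"wz":0,"tx":0,"ty":-0.12,"tz":0.27,"claw":0},{"wx":-23.4,"wy":0,"wz":0,"tx":0,"ty":-0.135,"tz":0.31,"claw":0},{"wx":-23.4,"wy":0,"wz":0,"tx":0,"ty":-0.15,"tz":0.35,"claw":0}]' 60; python3 - <<'E'
from h import *
print(goto([*case(-.057,.001),.16],yawdown(np.radians(94.05))))
E
```

```text
clock: 0.9
position: [0.4888, 0.3302, 0.2479]
tool_rot: [-2.023, 1.57, -1.953]
force: [0.4, 0.9, 0.0]
grip_width: 0.0854
(array([ 0.088 , -0.1213,  0.1111]), array([-0.03, -0.03,  0.06]))
```

```bash
python3 -m creep '[{"wx":0,"wy":0,"wz":0,"tx":0.02,"ty":-0.04,"tz":0.035,"claw":0},{"wx":0,"wy":0,"wz":0,"tx":0.04,"ty":-0.08,"tz":0.07,"claw":0},{"wx":0,"wy":0,"wz":0,"tx":0.06,"ty":-0.12,"tz":0.105,"claw":0},{"wx":0,"wy":0,"wz":0,"tx":0.088,"ty":-0.1213,"tz":0.111,"claw":0},{"wx":0,"wy":0,"wz":0,"tx":0.088,"ty":-0.1213,"tz":0.111,"claw":0},{"wx":0,"wy":0,"wz":0,"tx":0.088,"ty":-0.1213,"tz":0.111,"claw":0}]'; python3 - <<'E'
from h import *
print(goto([*case(-.057,.001),.04],yawdown(np.radians(94.05))))
crop('top',130,130,330,330,3,'pics/d1.png'); crop('scene',260,120,580,360,2.5,'pics/d2.png')
E
```

```text
clock: 1.5
position: [0.6076, 0.2165, 0.1589]
tool_rot: [-2.609, 1.568, -2.54]
force: [-0.7, 1.0, 0.4]
grip_width: 0.0855
(array([0.1189, 0.0005, 0.0009]), array([-0.07, -0.15,  0.09]))
```

View pics/d1.png

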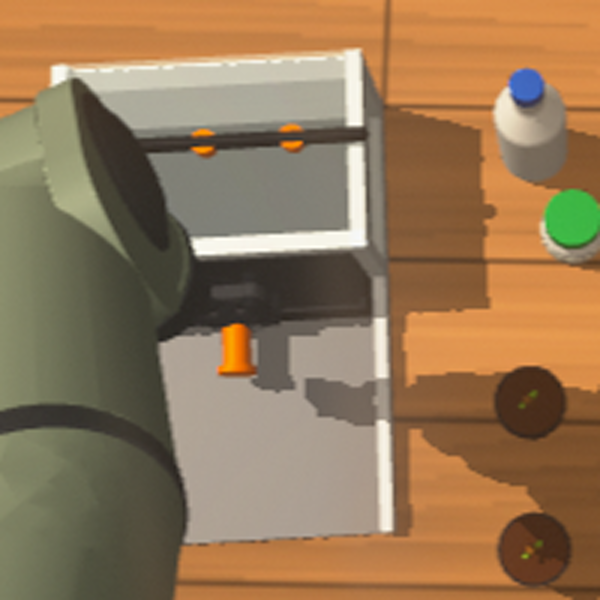

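View pics/d2.png

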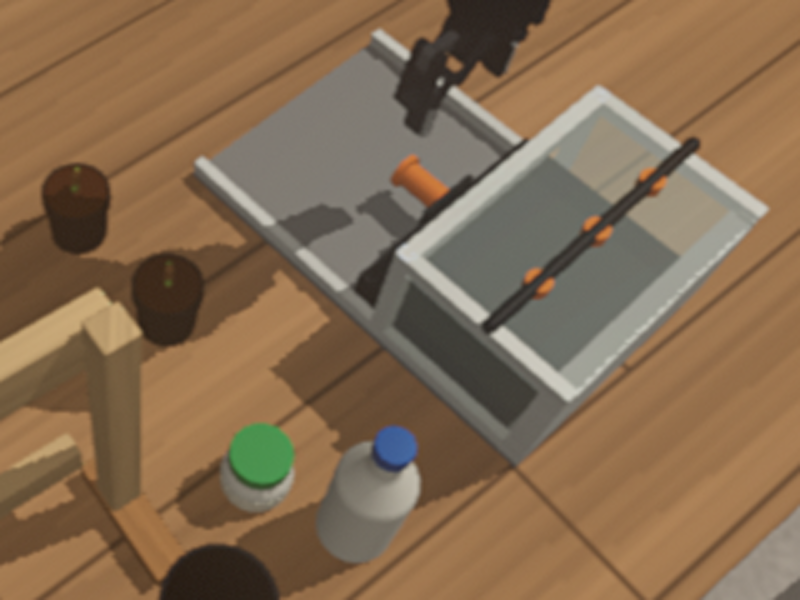

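```bash
python3 -m creep '[{"wx":0,"wy":0,"wz":0,"tx":0.04,"ty":0,"tz":0.001,"claw":0},{"wx":0,"wy":0,"wz":0,"tx":0.08,"ty":0,"tz":0.001,"claw":0},{"wx":0,"wy":0,"wz":0,"tx":0.1,"ty":0,"tz":0.001,"claw":0},{"wx":0,"wy":0,"wz":0,"tx":0.117,"ty":0,"tz":0.001,"claw":0},{"wx":0,"wy":0,"wz":0,"tx":0.117,"ty":0,"tz":0.001,"claw":0}]' 60
python3 -m creep '[{"wx":0,"wy":0,"wz":0,"tx":0,"ty":0,"tz":0,"claw":0.5},{"wx":0,"wy":0,"wz":0,"tx":0,"ty":0,"tz":0,"claw":1},{"wx":0,"wy":0,"wz":0,"tx":0,"ty":0,"tz":0,"claw":1},{"wx":0,"wy":0,"wz":0,"tx":0,"ty":0,"tz":0,"claw":1},{"wx":0,"wy":0,"wz":0,"tx":0,"ty":0,"tz":0,"claw":1},{"wx":0,"wy":0,"wz":0,"tx":0,"ty":0,"tz":0,"claw":1}]' 60
python3 - <<'E'
from h import *
x=pose()[0];print(tocase(x));p=case(tocase(x)[0]-.165,0);print(goto([*p,x[2]],yawdown(np.radians(94.05))))
E
```

```text
clock: 2.1
position: [0.6077, 0.2187, 0.0426]
tool_rot: [-2.782, 1.569, -2.709]
force: [-0.1, -0.8, 0.3]
grip_width: 0.0853
clock: 2.7
position: [0.6081, 0.2187, 0.0436]
tool_rot: [-2.611, 1.57, -2.539]
force: [-1.9, -1.3, 10.0]
grip_width: 0.0221
[-0.05680269  0.00279579]
(array([ 1.00e-04, -2.50e-03, -1.65e-01]), array([ 0.09, -0.04,  0.02]))
```

```bash
python3 -m creep '[{"wx":0,"wy":0,"wz":0,"tx":0,"ty":0,"tz":-0.015,"claw":1},{"wx":0,"wy":0,"wz":0,"tx":0,"ty":0,"tz":-0.04,"claw":1},{"wx":0,"wy":0,"wz":0,"tx":0,"ty":0,"tz":-0.065,"claw":1},{"wx":0,"wy":0,"wz":0,"tx":0,"ty":0,"tz":-0.09,"claw":1},{"wx":0,"wy":0,"wz":0,"tx":0,"ty":-0.001,"tz":-0.115,"claw":1},{"wx":0,"wy":0,"wz":0,"tx":0,"ty":-0.001,"tz":-0.14,"claw":1},{"wx":0,"wy":0,"wz":0,"tx":0,"ty":-0.001,"tz":-0.16,"claw":1},{"wx":0,"wy":0,"wz":0,"tx":0,"ty":-0.001,"tz":-0.163,"claw":1}]' 
python3 -m creep '[{"wx":0,"wy":0,"wz":0,"tx":0,"ty":0,"tz":0,"claw":1},{"wx":0,"wy":0,"wz":0,"tx":0,"ty":0,"tz":0,"claw":0.5},{"wx":0,"wy":0,"wz":0,"tx":0,"ty":0,"tz":0,"claw":0.3},{"wx":0,"wy":0,"wz":0,"tx":0,"ty":0,"tz":0,"claw":0},{"wx":0,"wy":0,"wz":0,"tx":-0.05,"ty":0,"tz":0,"claw":0},{"wx":0,"wy":0,"wz":0,"tx":-0.1,"ty":0,"tz":0,"claw":0},{"wx":0,"wy":0,"wz":0,"tx":-0.12,"ty":0,"tz":0,"claw":0}]'
python3 - <<'E'
from h import *
crop('top',130,130,330,330,3,'pics/e1.png'); crop('scene',260,120,580,360,2.5,'pics/e2.png')
t=bot.grab_frame('top');print(pots(t));x=pose()[0];print(tocase(x))
for b,p in knob(t): print(b,p,tocase(p))
E
```

```text
clock: 3.5
position: [0.4438, 0.2058, 0.0439]
tool_rot: [-2.778, 1.569, -2.705]
force: [-0.5, -0.5, -2.2]
grip_width: 0.0224
clock: 4.2
position: [0.4454, 0.2063, 0.1676]
tool_rot: [0.541, 1.569, 0.614]
force: [-0.1, 0.0, -0.8]
grip_width: 0.0859
[([348, 174, 29, 16, 313], array([ 0.7757, -0.1699])), ([296, 252, 22, 24, 420], array([ 0.5617, -0.034 ])), ([297, 301, 23, 24, 453], array([ 0.4418, -0.0406]))]
[-0.22056818  0.00186712]
[202, 313, 14, 8, 83] [0.42722219 0.20335692] [-0.23835242  0.00029177]
```

View pics/e1.png

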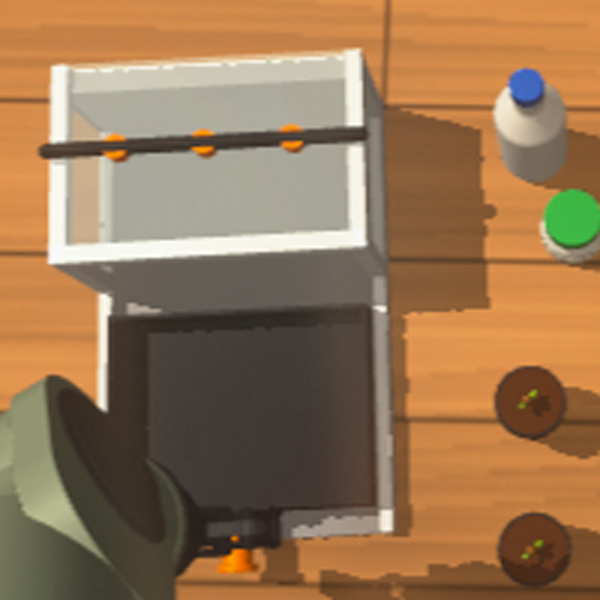

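View pics/e2.png

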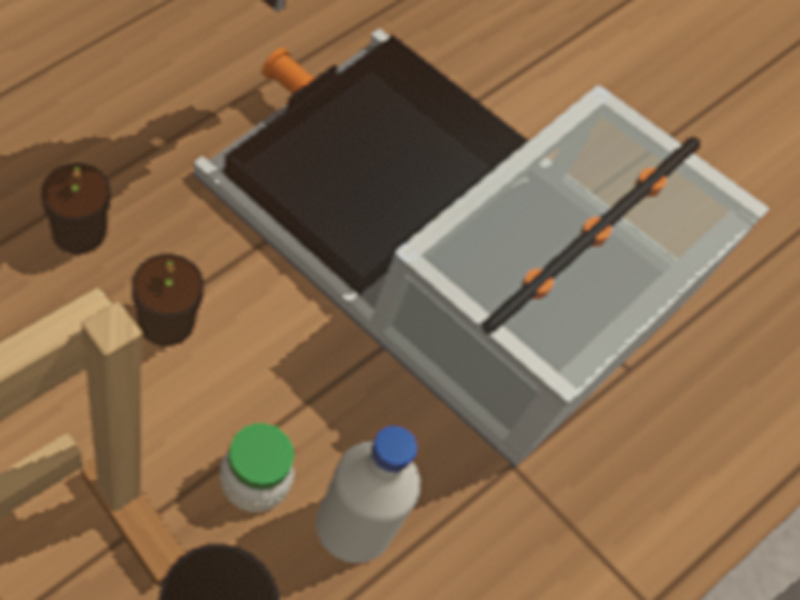

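```bash
python3 - <<'E'
from h import *
print(goto([.5615,-.034,.17],yawdown(np.radians(94.05))))
E
```

```text
(array([-0.0049, -0.248 ,  0.0989]), array([ 0.12,  0.04, -0.03]))
```

```bash
python3 -m creep '[{"wx":0,"wy":0,"wz":0,"tx":-0.005,"ty":-0.04,"tz":0.016,"claw":0},{"wx":0,"wy":0,"wz":0,"tx":-0.005,"ty":-0.08,"tz":0.032,"claw":0},{"wx":0,"wy":0,"wz":0,"tx":-0.005,"ty":-0.12,"tz":0.048,"claw":0},{"wx":0,"wy":0,"wz":0,"tx":-0.005,"ty":-0.16,"tz":0.064,"claw":0},{"wx":0,"wy":0,"wz":0,"tx":-0.005,"ty":-0.2,"tz":0.08,"claw":0},{"wx":0,"wy":0,"wz":0,"tx":-0.005,"ty":-0.23,"tz":0.092,"claw":0},{"wx":0,"wy":0,"wz":0,"tx":-0.005,"ty":-0.248,"tz":0.099,"claw":0},{"wx":0,"wy":0,"wz":0,"tx":-0.005,"ty":-0.248,"tz":0.099,"claw":0}]' 30; python3 - <<'E'
from h import *
t=bot.grab_frame('top');print(pots(t));crop('top',230,180,400,340,3.5,'pics/f1.png',t);crop('scene',200,120,400,320,3,'pics/f2.png')
print(goto([.5617,-.034,.053],yawdown(np.radians(94.05))))
E
```

```text
clock: 5.15
position: [0.5619, -0.0371, 0.1686]
tool_rot: [-2.664, 1.57, -2.595]
force: [0.8, 0.8, -0.8]
grip_width: 0.0857
[([348, 157, 32, 33, 651], array([ 0.7952, -0.1743])), ([166, 237, 17, 66, 879], array([0.5341, 0.2952]))]
(array([ 0.1159, -0.0002,  0.0007]), array([ 0.09, -0.06, -0.05]))
```

View pics/f2.png

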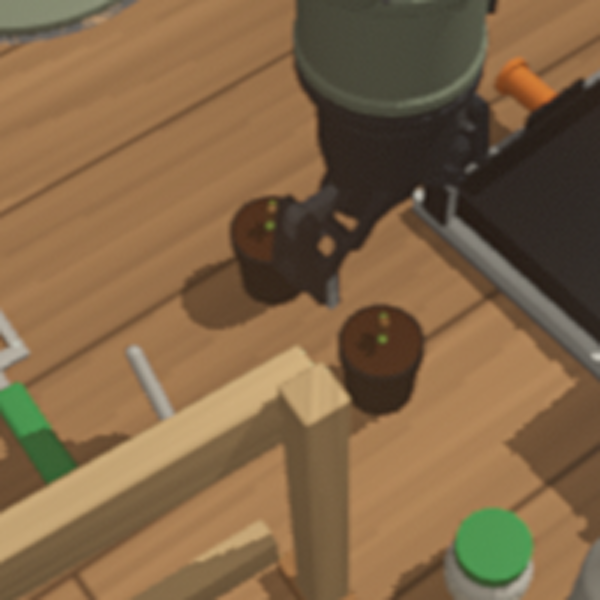

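```bash
python3 -m creep '[{"wx":0,"wy":0,"wz":0,"tx":0.04,"ty":0,"tz":0.0005,"claw":0},{"wx":0,"wy":0,"wz":0,"tx":0.08,"ty":0,"tz":0.0005,"claw":0},{"wx":0,"wy":0,"wz":0,"tx":0.1,"ty":0,"tz":0.0005,"claw":0},{"wx":0,"wy":0,"wz":0,"tx":0.116,"ty":0,"tz":0.0005,"claw":0},{"wx":0,"wy":0,"wz":0,"tx":0.116,"ty":0,"tz":0.0005,"claw":0}]' 30
python3 -m creep '[{"wx":0,"wy":0,"wz":0,"tx":0,"ty":0,"tz":0,"claw":0.2},{"wx":0,"wy":0,"wz":0,"tx":0,"ty":0,"tz":0,"claw":0.3},{"wx":0,"wy":0,"wz":0,"tx":0,"ty":0,"tz":0,"claw":0.5},{"wx":0,"wy":0,"wz":0,"tx":0,"ty":0,"tz":0,"claw":0.7},{"wx":0,"wy":0,"wz":0,"tx":0,"ty":0,"tz":0,"claw":0.7},{"wx":0,"wy":0,"wz":0,"tx":-0.01,"ty":0,"tz":0,"claw":0.7}]' 30
python3 - <<'E'
from h import *
x=pose()[0];print(x,pose()[2]['grip_width'])
crop('scene',200,120,400,320,3,'pics/g1.png')
E
```

```text
clock: 5.75
position: [0.5598, -0.0325, 0.0507]
tool_rot: [2.847, 1.565, 2.921]
force: [-0.1, -0.6, 1.1]
grip_width: 0.0849
clock: 6.35
position: [0.5595, -0.0324, 0.0606]
tool_rot: [2.881, 1.565, 2.955]
force: [-0.8, -0.6, -1.3]
grip_width: 0.0589
[ 0.55945905 -0.0324486   0.06056889] 0.05889230144956405
```

View pics/g1.png

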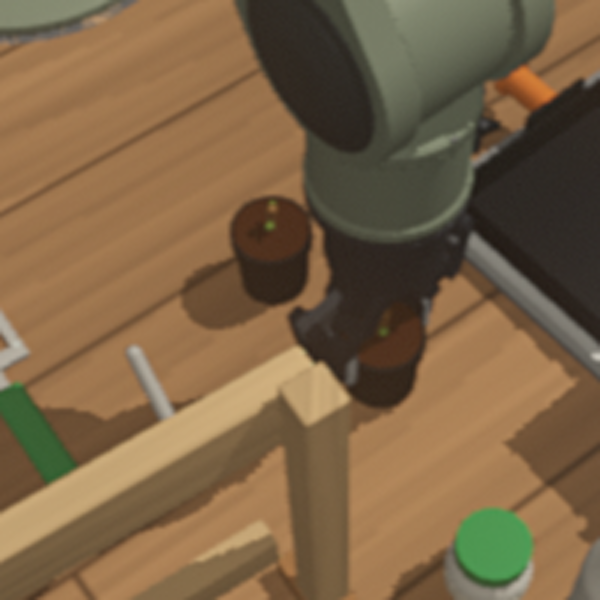

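```bash
python3 - <<'E'
from h import *
print(case(-.115,.05),goto([*case(-.115,.05),.16],yawdown(np.radians(94.05))))
E
```

```text
[0.54675583 0.26165304] (array([-0.0971,  0.2946,  0.0078]), array([ 0.18, -0.23, -0.08]))
```

```bash
python3 -m creep '[{"wx":0,"wy":0,"wz":0,"tx":-0.04,"ty":0,"tz":0,"claw":0.7},{"wx":0,"wy":0,"wz":0,"tx":-0.08,"ty":0.02,"tz":0,"claw":0.7},{"wx":0,"wy":0,"wz":0,"tx":-0.097,"ty":0.06,"tz":0,"claw":0.7},{"wx":0,"wy":0,"wz":0,"tx":-0.097,"ty":0.1,"tz":0.002,"claw":0.7},{"wx":0,"wy":0,"wz":0,"tx":-0.097,"ty":0.14,"tz":0.004,"claw":0.7},{"wx":0,"wy":0,"wz":0,"tx":-0.097,"ty":0.18,"tz":0.006,"claw":0.7},{"wx":0,"wy":0,"wz":0,"tx":-0.097,"ty":0.22,"tz":0.008,"claw":0.7},{"wx":0,"wy":0,"wz":0,"tx":-0.097,"ty":0.25,"tz":0.008,"claw":0.7}]'
python3 - <<'E'
from h import *
print(goto([*case(-.115,.05),.16],yawdown(np.radians(94.05))),goto([*case(-.115,.05),.0615])[0])
E
```

```text
clock: 7.2
position: [0.55, 0.22, 0.1604]
tool_rot: [2.537, 1.567, 2.612]
force: [-0.5, 0.0, -0.5]
grip_width: 0.0589
(array([ 0.0005,  0.0418, -0.0001]), array([ 0.26, -0.19, -0.13])) [0.099  0.0416 0.0003]
```

```bash
python3 -m creep '[{"wx":0,"wy":0,"wz":0,"tx":0,"ty":0.03,"tz":0,"claw":0.7},{"wx":0.2,"wy":-0.2,"wz":-0.1,"tx":0.01,"ty":0.0415,"tz":0,"claw":0.7},{"wx":0.2,"wy":-0.2,"wz":-0.1,"tx":0.04,"ty":0.0415,"tz":0,"claw":0.7},{"wx":0.2,"wy":-0.2,"wz":-0.1,"tx":0.07,"ty":0.0415,"tz":0,"claw":0.7},{"wx":0.2,"wy":-0.2,"wz":-0.1,"tx":0.088,"ty":0.0415,"tz":0,"claw":0.7},{"wx":0.2,"wy":-0.2,"wz":-0.1,"tx":0.094,"ty":0.0415,"tz":0,"claw":0.7},{"wx":0.2,"wy":-0.2,"wz":-0.1,"tx":0.098,"ty":0.0415,"tz":0,"claw":0.7},{"wx":0.2,"wy":-0.2,"wz":-0.1,"tx":0.098,"ty":0.0415,"tz":0,"claw":0.7}]'
python3 - <<'E'
from h import *
print(goto([*case(-.115,.05),.0612],yawdown(np.radians(94.05))))
crop('scene',260,120,580,360,2.5,'pics/h1.png')
E
```

```text
clock: 8.0
position: [0.5468, 0.2614, 0.063]
tool_rot: [0.621, 1.57, 0.692]
force: [0.3, 0.6, 0.5]
grip_width: 0.0588
(array([ 0.0018,  0.0003, -0.0001]), array([ 0.04,  0.05, -0.03]))
```

View pics/h1.png

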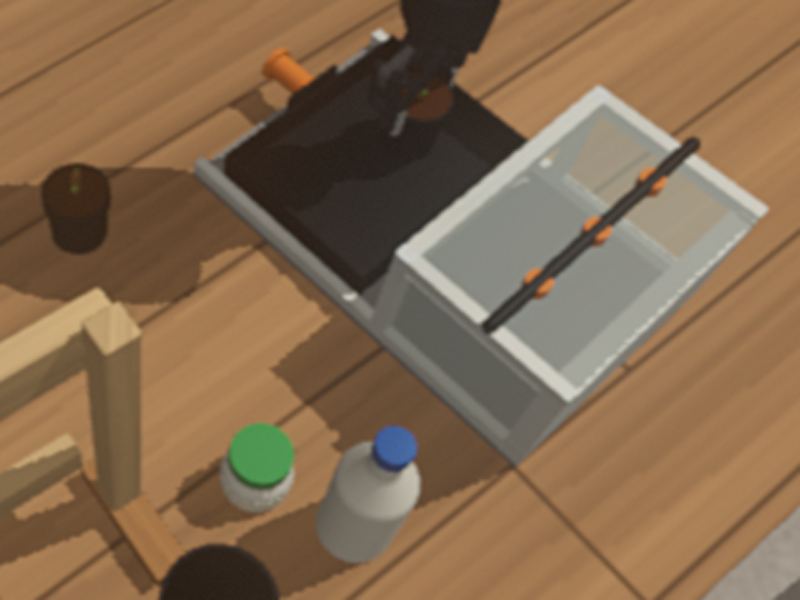

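```bash
python3 -m creep '[{"wx":0,"wy":0,"wz":0,"tx":0.0015,"ty":0,"tz":0,"claw":0.7},{"wx":0,"wy":0,"wz":0,"tx":0.002,"ty":0,"tz":0,"claw":0.5},{"wx":0,"wy":0,"wz":0,"tx":0.002,"ty":0,"tz":0,"claw":0.25},{"wx":0,"wy":0,"wz":0,"tx":0.002,"ty":0,"tz":0,"claw":0.15},{"wx":0,"wy":0,"wz":0,"tx":0.002,"ty":0,"tz":0,"claw":0.15},{"wx":0,"wy":0,"wz":0,"tx":-0.04,"ty":0,"tz":0,"claw":0.15},{"wx":0,"wy":0,"wz":0,"tx":-0.08,"ty":0,"tz":0,"claw":0.1},{"wx":0,"wy":0,"wz":0,"tx":-0.11,"ty":-0.01,"tz":0,"claw":0}]'
python3 - <<'E'
from h import *
t=bot.grab_frame('top');print(pots(t))
crop('scene',260,120,580,360,2.5,'pics/i1.png')
print(goto([.4418,-.0406,.17],yawdown(np.radians(94.05))))
E
```

```text
clock: 8.85
position: [0.5476, 0.2527, 0.1757]
tool_rot: [0.68, 1.567, 0.753]
force: [-0.3, -0.6, 0.4]
grip_width: 0.0857
[([223, 274, 33, 25, 555], array([0.4992, 0.1235])), ([297, 302, 23, 23, 443], array([ 0.4412, -0.0405]))]
(array([ 0.0058, -0.2834, -0.1279]), array([-0.04,  0.4 , -0.16]))
```

View pics/i1.png

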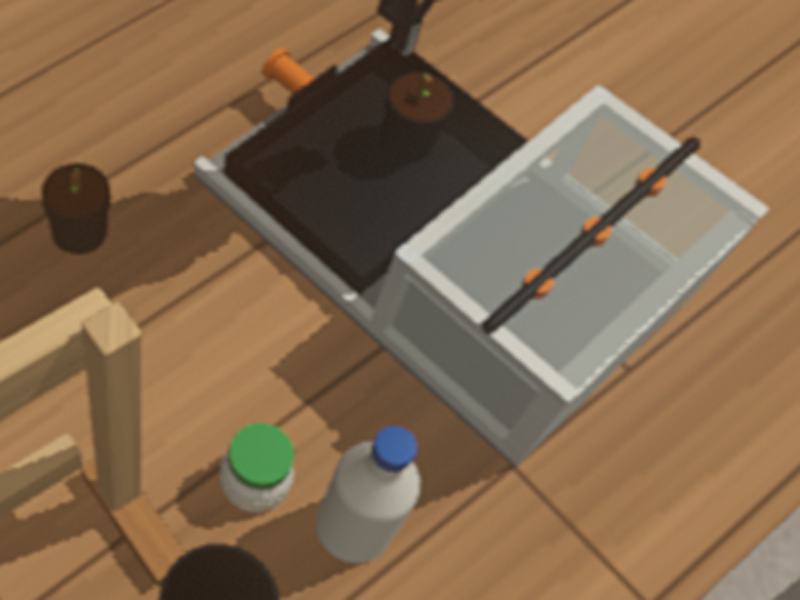

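Pot A stands upright in the tray (crop (420,100)), and pot B hasn't moved.

```bash
python3 -m creep '[{"wx":0,"wy":0,"wz":0,"tx":0.005,"ty":-0.04,"tz":-0.018,"claw":0},{"wx":0,"wy":0,"wz":0,"tx":0.005,"ty":-0.08,"tz":-0.036,"claw":0},{"wx":0,"wy":0,"wz":0,"tx":0.005,"ty":-0.12,"tz":-0.054,"claw":0},{"wx":0,"wy":0,"wz":0,"tx":0.005,"ty":-0.16,"tz":-0.072,"claw":0},{"wx":0,"wy":0,"wz":0,"tx":0.005,"ty":-0.2,"tz":-0.09,"claw":0},{"wx":0,"wy":0,"wz":0,"tx":0.005,"ty":-0.24,"tz":-0.108,"claw":0},{"wx":0,"wy":0.2,"wz":0,"tx":0.005,"ty":-0.27,"tz":-0.122,"claw":0},{"wx":0,"wy":0.3,"wz":0,"tx":0.005,"ty":-0.2834,"tz":-0.128,"claw":0}]' 30; python3 - <<'E'
from h import *
bot.grab_frame('top');crop('scene',200,120,400,320,3,'pics/j1.png')
print(goto([.4417,-.0406,.053],yawdown(np.radians(94.05))))
E
```

```text
clock: 9.75
position: [0.4402, -0.0434, 0.1706]
tool_rot: [1.273, 1.568, 1.34]
force: [0.2, 1.7, -0.4]
grip_width: 0.0852
(array([0.1176, 0.0016, 0.0008]), array([-0.22,  0.06, -0.13]))
```

View pics/j1.png

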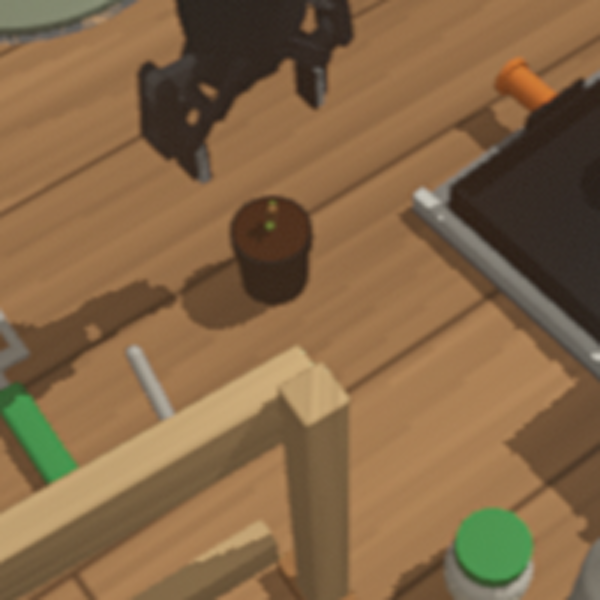

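```bash
python3 -m creep '[{"wx":0,"wy":0,"wz":0,"tx":0.04,"ty":0.001,"tz":0.0008,"claw":0},{"wx":0,"wy":0,"wz":0,"tx":0.08,"ty":0.001,"tz":0.0008,"claw":0},{"wx":0,"wy":0,"wz":0,"tx":0.1,"ty":0.001,"tz":0.0008,"claw":0},{"wx":0,"wy":0,"wz":0,"tx":0.117,"ty":0.001,"tz":0.0008,"claw":0},{"wx":0,"wy":0,"wz":0,"tx":0.117,"ty":0.001,"tz":0.0008,"claw":0}]' 30
python3 -m creep '[{"wx":0,"wy":0,"wz":0,"tx":0,"ty":0,"tz":0,"claw":0.2},{"wx":0,"wy":0,"wz":0,"tx":0,"ty":0,"tz":0,"claw":0.3},{"wx":0,"wy":0,"wz":0,"tx":0,"ty":0,"tz":0,"claw":0.5},{"wx":0,"wy":0,"wz":0,"tx":0,"ty":0,"tz":0,"claw":0.7},{"wx":0,"wy":0,"wz":0,"tx":0,"ty":0,"tz":0,"claw":0.7},{"wx":0,"wy":0,"wz":0,"tx":-0.01,"ty":0,"tz":0,"claw":0.7}]' 30
python3 - <<'E'
from h import *
crop('scene',200,120,400,320,3,'pics/k1.png');print(goto([*case(-.115,-.045),.16],yawdown(np.radians(94.05))))
E
```

```text
clock: 10.35
position: [0.4409, -0.0401, 0.0517]
tool_rot: [2.241, 1.567, 2.309]
force: [0.2, 1.0, -0.7]
grip_width: 0.0856
clock: 10.95
position: [0.4407, -0.0401, 0.0618]
tool_rot: [2.35, 1.567, 2.418]
force: [0.5, 0.2, -0.7]
grip_width: 0.0587
(array([-0.0961,  0.1993,  0.1258]), array([-0.16, -0.07, -0.16]))
```

View pics/k1.png

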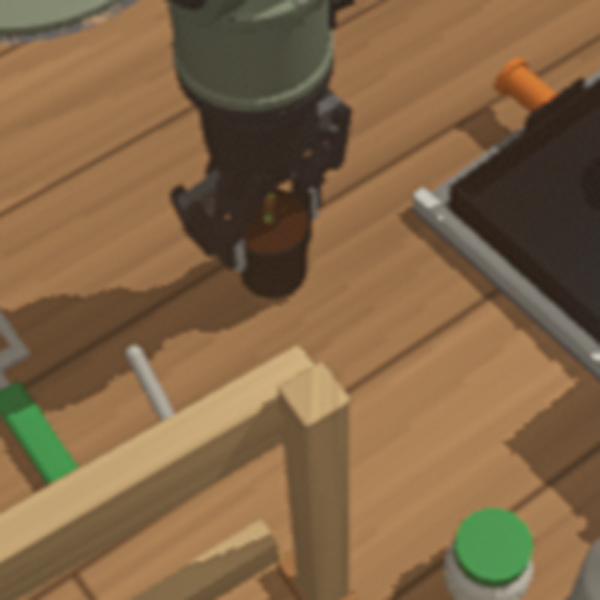

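```bash
python3 -m creep '[{"wx":0,"wy":0,"wz":0,"tx":-0.04,"ty":0,"tz":0,"claw":0.7},{"wx":0,"wy":0,"wz":0,"tx":-0.08,"ty":0.02,"tz":0.01,"claw":0.7},{"wx":0,"wy":0,"wz":0,"tx":-0.096,"ty":0.055,"tz":0.03,"claw":0.7},{"wx":0,"wy":0,"wz":0,"tx":-0.096,"ty":0.09,"tz":0.055,"claw":0.7},{"wx":0,"wy":0,"wz":0,"tx":-0.096,"ty":0.125,"tz":0.08,"claw":0.7},{"wx":0,"wy":0,"wz":0,"tx":-0.096,"ty":0.16,"tz":0.1,"claw":0.7},{"wx":0,"wy":0,"wz":0,"tx":-0.096,"ty":0.185,"tz":0.12,"claw":0.7},{"wx":0,"wy":0,"wz":0,"tx":-0.096,"ty":0.199,"tz":0.126,"claw":0.7}]'
python3 - <<'E'
from h import *
bot.grab_frame('top')
print(goto([*case(-.115,-.045),.0625],yawdown(np.radians(94.05))))
E
```

```text
clock: 11.8
position: [0.5548, 0.1692, 0.1604]
tool_rot: [1.534, 1.567, 1.604]
force: [-0.1, -0.9, -1.0]
grip_width: 0.0591
(array([ 0.0977, -0.004 , -0.0012]), array([ 0.01, -0.01, -0.25]))
```

```bash
python3 -m creep '[{"wx":0,"wy":0,"wz":0,"tx":0.03,"ty":-0.004,"tz":-0.001,"claw":0.7},{"wx":0,"wy":0,"wz":0,"tx":0.06,"ty":-0.004,"tz":-0.001,"claw":0.7},{"wx":0,"wy":0,"wz":0,"tx":0.08,"ty":-0.004,"tz":-0.001,"claw":0.7},{"wx":0,"wy":0,"wz":0,"tx":0.092,"ty":-0.004,"tz":-0.001,"claw":0.7},{"wx":0,"wy":0,"wz":0,"tx":0.0975,"ty":-0.004,"tz":-0.001,"claw":0.7},{"wx":0,"wy":0,"wz":0,"tx":0.0975,"ty":-0.004,"tz":-0.001,"claw":0.7}]'
python3 - <<'E'
from h import *
print(goto([*case(-.115,-.045),.0618],yawdown(np.radians(94.05))),pose()[2]['force'])
E
```

```text
clock: 12.45
position: [0.5538, 0.1665, 0.063]
tool_rot: [1.58, 1.567, 1.65]
force: [-0.1, 0.7, -1.5]
grip_width: 0.0591
(array([ 0.0012,  0.0004, -0.0003]), array([-0.02, -0.  , -0.24])) [-0.05632356  0.66140991 -1.48409369]
```

```bash
python3 -m creep '[{"wx":0,"wy":0,"wz":0,"tx":0.001,"ty":0,"tz":0,"claw":0.7},{"wx":0,"wy":0,"wz":0,"tx":0.0015,"ty":0,"tz":0,"claw":0.5},{"wx":0,"wy":0,"wz":0,"tx":0.0015,"ty":0,"tz":0,"claw":0.25},{"wx":0,"wy":0,"wz":0,"tx":0.0015,"ty":0,"tz":0,"claw":0.15},{"wx":0,"wy":0,"wz":0,"tx":0.0015,"ty":0,"tz":0,"claw":0.15},{"wx":0,"wy":0,"wz":0,"tx":-0.04,"ty":0,"tz":0,"claw":0.15},{"wx":0,"wy":0,"wz":0,"tx":-0.08,"ty":0,"tz":0,"claw":0.1},{"wx":0,"wy":0,"wz":0,"tx":-0.11,"ty":-0.01,"tz":0,"claw":0}]'
python3 - <<'E'
from h import *
t=bot.grab_frame('top')
cv2.imwrite('pics/l0.png',bot.grab_frame('scene'))
x=pose()[0];print(x,goto([*case(-.2206,.0019),.17],yawdown(np.radians(94.05))))
E
```

```text
clock: 13.25
position: [0.5547, 0.1573, 0.1752]
tool_rot: [1.328, 1.566, 1.4]
force: [0.8, -0.1, 1.0]
grip_width: 0.0856
[0.5564488  0.15537843 0.17693166] (array([ 0.0066,  0.0584, -0.1079]), array([-0.1 ,  0.33, -0.3 ]))
```

View pics/l0.png

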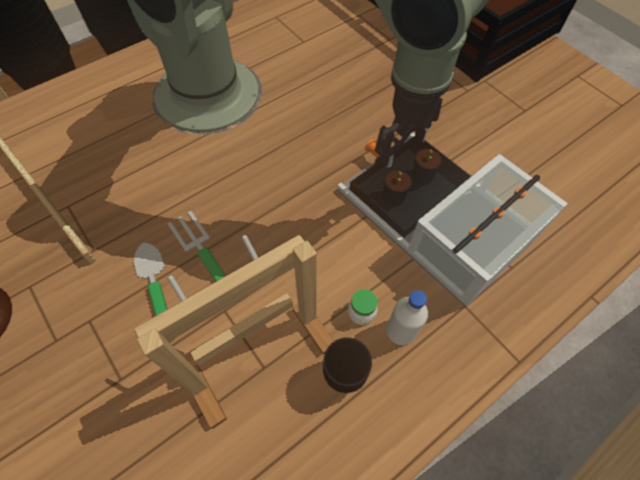

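Both pots are upright in the tray (scene (398,181) and (428,159)) and nothing has been bumped. Next is the knob.

```bash
python3 -m creep '[{"wx":0,"wy":0.3,"wz":-0.3,"tx":0,"ty":0.02,"tz":-0.036,"claw":0},{"wx":0,"wy":0.3,"wz":-0.3,"tx":0.005,"ty":0.04,"tz":-0.072,"claw":0},{"wx":0,"wy":0.3,"wz":-0.3,"tx":0.0066,"ty":0.058,"tz":-0.108,"claw":0},{"wx":0,"wy":0.3,"wz":-0.3,"tx":0.0066,"ty":0.058,"tz":-0.108,"claw":0},{"wx":0,"wy":0.3,"wz":-0.3,"tx":0.0066,"ty":0.058,"tz":-0.108,"claw":0}]'
python3 - <<'E'
from h import *
print(goto([*case(-.2206,.0019),.0425],yawdown(np.radians(94.05))))
E
```

```text
clock: 13.85
position: [0.4444, 0.2063, 0.1699]
tool_rot: [-0.045, 1.57, 0.026]
force: [0.6, -0.7, 0.1]
grip_width: 0.0856
(array([ 1.274e-01, -1.000e-04,  3.000e-04]), array([-0.01,  0.03,  0.  ]))
```

```bash
python3 -m creep '[{"wx":0,"wy":0,"wz":0,"tx":0.04,"ty":0,"tz":0,"claw":0},{"wx":0,"wy":0,"wz":0,"tx":0.08,"ty":0,"tz":0,"claw":0},{"wx":0,"wy":0,"wz":0,"tx":0.11,"ty":0,"tz":0,"claw":0},{"wx":0,"wy":0,"wz":0,"tx":0.127,"ty":0,"tz":0,"claw":0},{"wx":0,"wy":0,"wz":0,"tx":0.127,"ty":0,"tz":0,"claw":0},{"wx":0,"wy":0,"wz":0,"tx":0.127,"ty":0,"tz":0,"claw":0}]' 60
python3 -m creep '[{"wx":0,"wy":0,"wz":0,"tx":0,"ty":0,"tz":0,"claw":0.5},{"wx":0,"wy":0,"wz":0,"tx":0,"ty":0,"tz":0,"claw":1},{"wx":0,"wy":0,"wz":0,"tx":0,"ty":0,"tz":0,"claw":1},{"wx":0,"wy":0,"wz":0,"tx":0,"ty":0,"tz":0,"claw":1},{"wx":0,"wy":0,"wz":0,"tx":0,"ty":0,"tz":0,"claw":1},{"wx":0,"wy":0,"wz":0,"tx":0,"ty":0,"tz":0,"claw":1}]' 60
python3 - <<'E'
from h import *
x=pose()[0];print(tocase(x));p=case(-.053,0.002);print(goto([*p,x[2]],yawdown(np.radians(94.05))))
E
```

```text
clock: 14.45
position: [0.4451, 0.2058, 0.043]
tool_rot: [-0.681, 1.57, -0.612]
force: [0.5, -0.6, -0.1]
grip_width: 0.0856
clock: 15.05
position: [0.4453, 0.206, 0.0436]
tool_rot: [-0.054, 1.57, 0.015]
force: [-2.7, 0.1, 12.9]
grip_width: 0.0221
[-0.22015257  0.00161513]
(array([0.0002, 0.0006, 0.1672]), array([-0.07,  0.06,  0.  ]))
```

```bash
python3 -m creep '[{"wx":0,"wy":0,"wz":0,"tx":0,"ty":0,"tz":0.005,"claw":1},{"wx":0,"wy":0,"wz":0,"tx":0,"ty":0,"tz":0.015,"claw":1},{"wx":0,"wy":0,"wz":0,"tx":0,"ty":0,"tz":0.027,"claw":1},{"wx":0,"wy":0,"wz":0,"tx":0,"ty":0,"tz":0.04,"claw":1},{"wx":0,"wy":0,"wz":0,"tx":0,"ty":0,"tz":0.053,"claw":1},{"wx":0,"wy":0,"wz":0,"tx":0,"ty":0,"tz":0.064,"claw":1},{"wx":0,"wy":0,"wz":0,"tx":0,"ty":0,"tz":0.072,"claw":1},{"wx":0,"wy":0,"wz":0,"tx":0,"ty":0,"tz":0.076,"claw":1}]'
python3 - <<'E'
from h import *
crop('scene',260,120,580,360,2.5,'pics/m1.png');x=pose()[0];print(tocase(x));p=case(-.053,0.002);print(goto([*p,.0436],yawdown(np.radians(94.05))))
E
```

```text
clock: 15.85
position: [0.5209, 0.2112, 0.0437]
tool_rot: [-2.484, 1.57, -2.414]
force: [-10.0, -1.6, 10.4]
grip_width: 0.0223
[-0.14403652  0.00141214]
(array([0.0001, 0.0007, 0.091 ]), array([-0.08, -0.01,  0.02]))
```

View pics/m1.png

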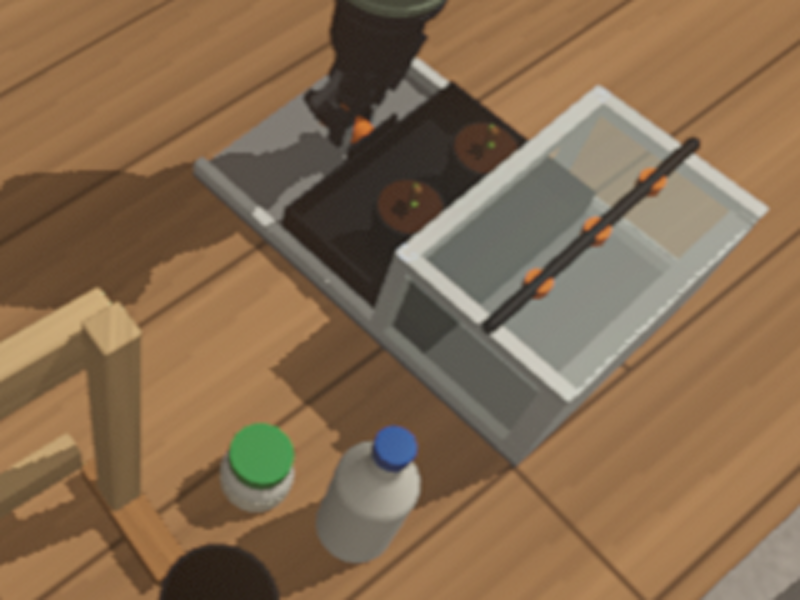

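```bash
python3 -m creep '[{"wx":0,"wy":0,"wz":0,"tx":0,"ty":0,"tz":0.005,"claw":1},{"wx":0,"wy":0,"wz":0,"tx":0,"ty":0,"tz":0.015,"claw":1},{"wx":0,"wy":0,"wz":0,"tx":0,"ty":0,"tz":0.027,"claw":1},{"wx":0,"wy":0,"wz":0,"tx":0,"ty":0,"tz":0.04,"claw":1},{"wx":0,"wy":0,"wz":0,"tx":0,"ty":0,"tz":0.053,"claw":1},{"wx":0,"wy":0,"wz":0,"tx":0,"ty":0,"tz":0.064,"claw":1},{"wx":0,"wy":0,"wz":0,"tx":0,"ty":0,"tz":0.072,"claw":1},{"wx":0,"wy":0,"wz":0,"tx":0,"ty":0,"tz":0.078,"claw":1}]'
python3 -m creep '[{"wx":0,"wy":0,"wz":0,"tx":0,"ty":0,"tz":0.002,"claw":1},{"wx":0,"wy":0,"wz":0,"tx":0,"ty":0,"tz":0.004,"claw":1},{"wx":0,"wy":0,"wz":0,"tx":0,"ty":0,"tz":0.006,"claw":1}]'
python3 - <<'E'
from h import *
x=pose()[0];print(tocase(x))
crop('scene',260,120,580,360,2.5,'pics/n1.png')
E
```

```text
clock: 16.7
position: [0.5985, 0.2166, 0.0437]
tool_rot: [-2.886, 1.569, -2.816]
force: [-9.7, -0.2, 9.9]
grip_width: 0.022
clock: 17.0
position: [0.6036, 0.217, 0.0437]
tool_rot: [-2.948, 1.566, -2.879]
force: [-8.1, -0.3, 8.3]
grip_width: 0.0222
[-0.06146624  0.00147056]
```

View pics/n1.png

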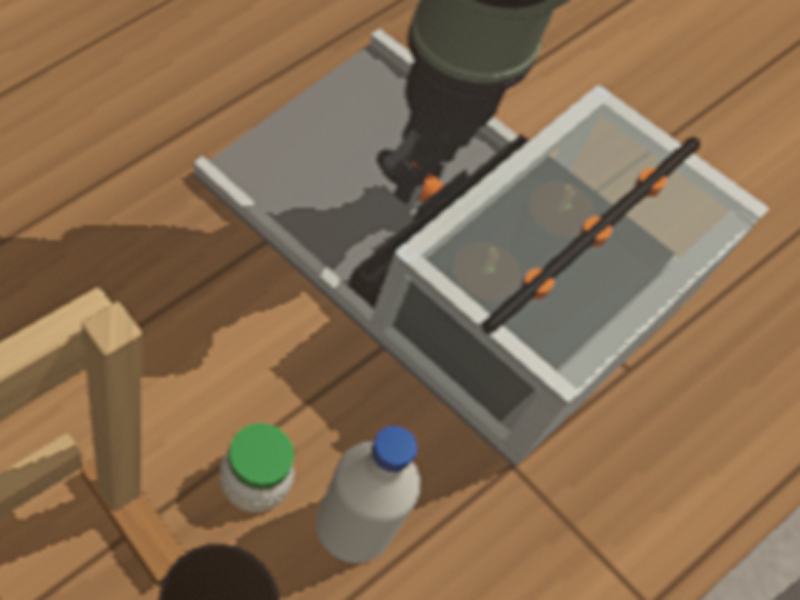

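```bash
python3 -m creep '[{"wx":0,"wy":0,"wz":0,"tx":0,"ty":0,"tz":0.002,"claw":1},{"wx":0,"wy":0,"wz":0,"tx":0,"ty":0,"tz":0.004,"claw":1},{"wx":0,"wy":0,"wz":0,"tx":0,"ty":0,"tz":0.004,"claw":1}]'
python3 -m creep '[{"wx":0,"wy":0,"wz":0,"tx":0,"ty":0,"tz":0.002,"claw":1},{"wx":0,"wy":0,"wz":0,"tx":0,"ty":0,"tz":0.002,"claw":1}]';python3 -m creep '[{"wx":0,"wy":0,"wz":0,"tx":0,"ty":0,"tz":0.002,"claw":1},{"wx":0,"wy":0,"wz":0,"tx":0,"ty":0,"tz":0.002,"claw":1}]'
```

```text
clock: 17.35
position: [0.6075, 0.2174, 0.0437]
tool_rot: [-2.968, 1.565, -2.898]
force: [-5.0, 0.6, 3.9]
grip_width: 0.0219
clock: 17.55
position: [0.6089, 0.2175, 0.0437]
tool_rot: [-2.978, 1.564, -2.908]
force: [-5.1, -1.3, 4.2]
grip_width: 0.022
clock: 17.75
position: [0.6103, 0.2177, 0.0437]
tool_rot: [-2.985, 1.562, -2.914]
force: [-5.5, -0.8, 5.6]
grip_width: 0.0221
```

```bash
python3 -m creep '[{"wx":0,"wy":0,"wz":0,"tx":0,"ty":0,"tz":0.003,"claw":1},{"wx":0,"wy":0,"wz":0,"tx":0,"ty":0,"tz":0.003,"claw":1}]';python3 -m creep '[{"wx":0,"wy":0,"wz":0,"tx":0,"ty":0,"tz":0.003,"claw":1},{"wx":0,"wy":0,"wz":0,"tx":0,"ty":0,"tz":0.003,"claw":1}]';python3 -m creep '[{"wx":0,"wy":0,"wz":0,"tx":0,"ty":0,"tz":0.003,"claw":1},{"wx":0,"wy":0,"wz":0,"tx":0,"ty":0,"tz":0.003,"claw":1}]'
```

```text
clock: 17.95
position: [0.6129, 0.2179, 0.0437]
tool_rot: [-2.99, 1.561, -2.919]
force: [-4.9, -0.4, 4.7]
grip_width: 0.0221
clock: 18.15
position: [0.6156, 0.2182, 0.0437]
tool_rot: [-2.998, 1.56, -2.928]
force: [-3.6, 0.1, 4.1]
grip_width: 0.0224
clock: 18.35
position: [0.6161, 0.2182, 0.0436]
tool_rot: [-2.989, 1.554, -2.918]
force: [-21.6, -2.7, 19.0]
grip_width: 0.0218
```

```bash
python3 -m creep '[{"wx":0,"wy":0,"wz":0,"tx":0,"ty":0,"tz":0.003,"claw":1},{"wx":0,"wy":0,"wz":0,"tx":0,"ty":0,"tz":0.003,"claw":1}]'
python3 -m creep '[{"wx":0,"wy":0,"wz":0,"tx":0,"ty":0,"tz":-0.0005,"claw":1},{"wx":0,"wy":0,"wz":0,"tx":0,"ty":0,"tz":-0.0005,"claw":0.7},{"wx":0,"wy":0,"wz":0,"tx":0,"ty":0,"tz":-0.0005,"claw":0.4},{"wx":0,"wy":0,"wz":0,"tx":0,"ty":0,"tz":-0.0005,"claw":0},{"wx":0,"wy":0,"wz":0,"tx":0,"ty":0,"tz":-0.0005,"claw":0},{"wx":0,"wy":0,"wz":0,"tx":-0.04,"ty":0,"tz":-0.003,"claw":0},{"wx":0,"wy":0,"wz":0,"tx":-0.08,"ty":0,"tz":-0.01,"claw":0},{"wx":0,"wy":0,"wz":0,"tx":-0.12,"ty":0,"tz":-0.03,"claw":0}]'
```

```text
clock: 18.55
position: [0.6161, 0.2182, 0.0436]
tool_rot: [-2.989, 1.548, -2.918]
force: [-23.5, -3.9, 21.2]
grip_width: 0.0219
clock: 19.35
position: [0.5893, 0.2164, 0.1654]
tool_rot: [-2.978, 1.548, -2.908]
force: [-0.4, 0.1, 0.4]
grip_width: 0.0852
```

```bash
python3 - <<'E'
from h import *
print(goto([.437,-.1,.25],yawdown(np.radians(88.9))))
E
```

```text
(array([-0.0796, -0.3052, -0.1761]), array([ 5.15, -1.27,  0.27]))
```

```bash
python3 -m creep '[{"wx":0,"wy":0,"wz":0,"tx":-0.02,"ty":-0.038,"tz":-0.022,"claw":0},{"wx":1,"wy":-1.2,"wz":0.3,"tx":-0.03,"ty":-0.076,"tz":-0.044,"claw":0},{"wx":2,"wy":-1.2,"wz":0.3,"tx":-0.04,"ty":-0.114,"tz":-0.066,"claw":0},{"wx":3,"wy":-1.2,"wz":0.3,"tx":-0.05,"ty":-0.152,"tz":-0.088,"claw":0},{"wx":4,"wy":-1.2,"wz":0.3,"tx":-0.06,"ty":-0.19,"tz":-0.11,"claw":0},{"wx":5.1,"wy":-1.2,"wz":0.3,"tx":-0.07,"ty":-0.228,"tz":-0.132,"claw":0},{"wx":5.1,"wy":-1.2,"wz":0.3,"tx":-0.08,"ty":-0.266,"tz":-0.154,"claw":0},{"wx":5.1,"wy":-1.2,"wz":0.3,"tx":-0.08,"ty":-0.305,"tz":-0.176,"claw":0}]'
python3 - <<'E'
from h import *
cv2.imwrite('pics/o1.png',bot.grab_frame('top'));cv2.imwrite('pics/o2.png',bot.grab_frame('scene'))
E
```

```text
clock: 20.15
position: [0.4367, -0.1012, 0.2517]
tool_rot: [0.418, 1.57, 0.4]
force: [1.7, -0.2, -0.1]
grip_width: 0.0853
```

View pics/o1.png

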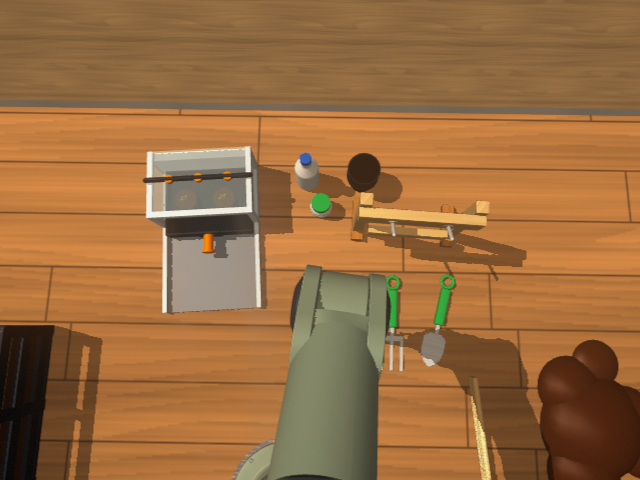

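View pics/o2.png

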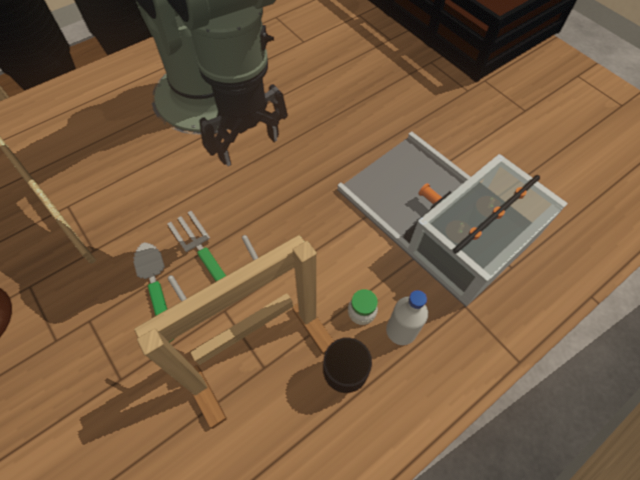

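```bash
python3 - <<'E'
from h import *
for p in((392.7,282.0),(447.7,281.7)): print(ray('top',p,.009))
print(goto([.438,-.252,.13],yawdown(np.radians(88.9))))
E
```

```text
[ 0.52443353 -0.25525492  0.009     ]
[ 0.5276009  -0.39679044  0.009     ]
(array([ 0.1212, -0.1473,  0.0068]), array([-0.33, -0.04,  0.04]))
```

```bash
python3 -m creep '[{"wx":0,"wy":0,"wz":0,"tx":0.02,"ty":-0.04,"tz":0.002,"claw":0},{"wx":0,"wy":0,"wz":0,"tx":0.05,"ty":-0.08,"tz":0.004,"claw":0},{"wx":0,"wy":0,"wz":0,"tx":0.08,"ty":-0.12,"tz":0.006,"claw":0},{"wx":0,"wy":0,"wz":0,"tx":0.12,"ty":-0.148,"tz":0.007,"claw":0},{"wx":0,"wy":0,"wz":0,"tx":0.121,"ty":-0.148,"tz":0.007,"claw":0},{"wx":0,"wy":0,"wz":0,"tx":0.121,"ty":-0.148,"tz":0.007,"claw":0}]'
python3 - <<'E'
from h import *
crop('scene',110,120,310,320,3,'pics/p1.png')
print(goto([.4388,-.253,.021],yawdown(np.radians(88.9))))
E
```

```text
clock: 20.85
position: [0.4377, -0.2526, 0.1295]
tool_rot: [3.112, 1.568, 3.086]
force: [-0.3, 1.2, 0.7]
grip_width: 0.0858
(array([ 0.1095, -0.0007,  0.0004]), array([-0.32, -0.03,  0.03]))
```

View pics/p1.png

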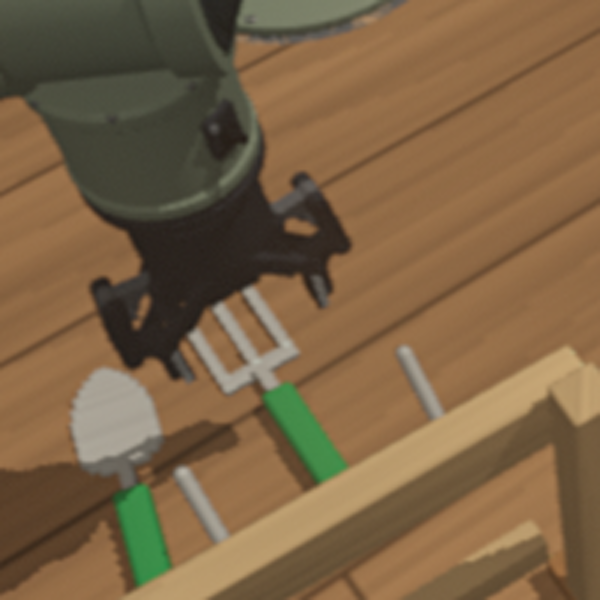

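```bash
python3 -m creep '[{"wx":-0.3,"wy":0,"wz":0,"tx":0.04,"ty":0,"tz":0,"claw":0},{"wx":-0.3,"wy":0,"wz":0,"tx":0.08,"ty":0,"tz":0,"claw":0},{"wx":-0.3,"wy":0,"wz":0,"tx":0.1,"ty":0,"tz":0,"claw":0},{"wx":-0.3,"wy":0,"wz":0,"tx":0.108,"ty":0,"tz":0,"claw":0},{"wx":-0.3,"wy":0,"wz":0,"tx":0.109,"ty":0,"tz":0,"claw":0},{"wx":-0.3,"wy":0,"wz":0,"tx":0.109,"ty":0,"tz":0,"claw":0}]' 70
python3 -m creep '[{"wx":0,"wy":0,"wz":0,"tx":0,"ty":0,"tz":0,"claw":0.4},{"wx":0,"wy":0,"wz":0,"tx":0,"ty":0,"tz":0,"claw":0.7},{"wx":0,"wy":0,"wz":0,"tx":0,"ty":0,"tz":0,"claw":1},{"wx":0,"wy":0,"wz":0,"tx":0,"ty":0,"tz":0,"claw":1},{"wx":0,"wy":0,"wz":0,"tx":0,"ty":0,"tz":0,"claw":1},{"wx":0,"wy":0,"wz":0,"tx":0,"ty":0,"tz":0,"claw":1}]' 70
```

```text
clock: 21.5
position: [0.4394, -0.2521, 0.0229]
tool_rot: [-0.718, 1.569, -0.737]
force: [0.9, -0.0, 0.9]
grip_width: 0.0851
clock: 22.1
position: [0.4395, -0.2523, 0.0234]
tool_rot: [-0.613, 1.569, -0.632]
force: [-1.5, 1.3, 13.1]
grip_width: 0.0219
```

```bash
python3 -m creep '[{"wx":0,"wy":0,"wz":0,"tx":-0.01,"ty":0,"tz":0,"claw":1},{"wx":0,"wy":0,"wz":0,"tx":-0.04,"ty":0,"tz":0,"claw":1},{"wx":0,"wy":0,"wz":0,"tx":-0.08,"ty":0,"tz":0,"claw":1},{"wx":0,"wy":0,"wz":0,"tx":-0.12,"ty":0,"tz":0,"claw":1},{"wx":0,"wy":0,"wz":0,"tx":-0.16,"ty":0,"tz":0,"claw":1},{"wx":0,"wy":0,"wz":0,"tx":-0.18,"ty":0,"tz":0,"claw":1},{"wx":0,"wy":0,"wz":0,"tx":-0.18,"ty":0,"tz":0,"claw":1}]'
cat >> h.py <<'E'
u=np.array([-.7057,.0456,.7071]);Yr=np.array([.0645,.998,0])
def RT(pitch):  # gripper approach pitched up from straight down by 'pitch' deg towards rack
    a=np.radians(pitch);xr=np.array([.998,-.0645,0]);X=np.sin(a)*xr-np.cos(a)*np.array([0,0,1]);return np.column_stack([X,Yr,np.cross(X,Yr)])
TIP={'L':np.array([.5954,-.216,.2877]),'R':np.array([.588,-.331,.2878])}
def hang(tip,s,E,pitch,d=(0,0,0)):  # eye centre at s along from tip (+ outward); E eye in gripper frame
    R=RT(pitch);e=tip+u*s+np.array(d);return goto(e-R@np.array(E),R),e-R@np.array(E)
E
python3 - <<'E'
from h import *
E=(.0144,-.0009,.084)
print(pose()[0],pose()[2]['qpos'].round(2) if hasattr(pose()[2]['qpos'],'round') else pose()[2]['qpos'])
print(hang(TIP['L'],.05,E,45))
t=bot.grab_frame('top');crop('top',330,180,530,380,3,'pics/q1.png',t)
crop('scene',110,120,310,320,3,'pics/q2.png')
E
```

```text
clock: 22.8
position: [0.4401, -0.2526, 0.2065]
tool_rot: [-0.424, 1.564, -0.444]
force: [0.8, -0.5, -1.8]
grip_width: 0.022
[ 0.44011656 -0.25255451  0.20652631] [ 0.3   0.39  0.14  1.96 -0.07  0.79  2.03]
((array([-0.0671,  0.045 ,  0.0502]), array([  2.51, -44.64,  -0.87])), array([ 0.4907329 , -0.20833393,  0.27383061]))
```

View pics/q2.png

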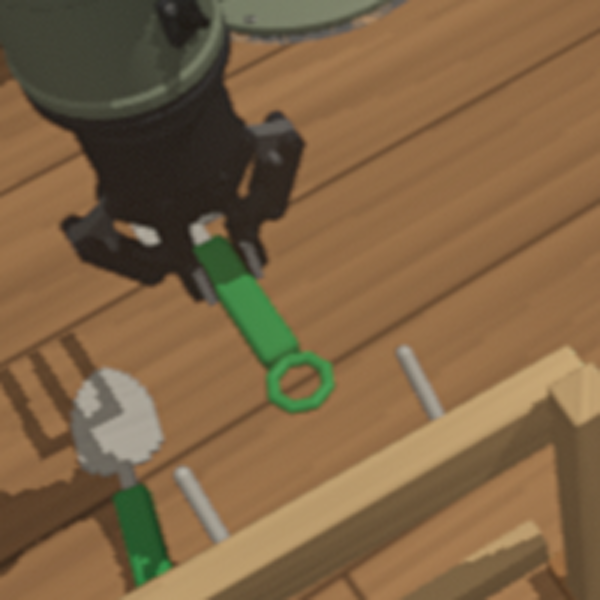

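View pics/q1.png

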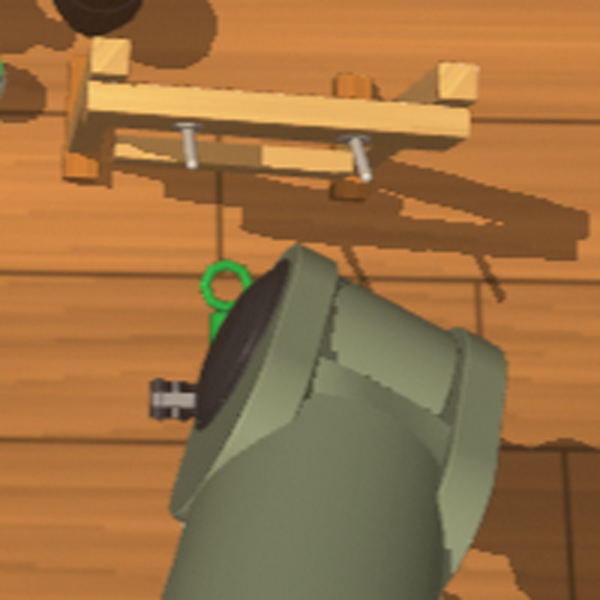

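```bash
python3 - <<'E'
from h import *
X,e=tri((209.7,247.),(405.0,275.0));x,R,s=pose();print(X,e,'E',R.T@(X-x))
E
python3 -m creep '[{"wx":0,"wy":-6,"wz":0,"tx":-0.01,"ty":0.005,"tz":0,"claw":1},{"wx":0,"wy":-12,"wz":0,"tx":-0.02,"ty":0.01,"tz":0,"claw":1},{"wx":0,"wy":-18,"wz":0,"tx":-0.03,"ty":0.02,"tz":0,"claw":1},{"wx":0,"wy":-24,"wz":0,"tx":-0.04,"ty":0.03,"tz":0,"claw":1},{"wx":0,"wy":-30,"wz":0,"tx":-0.05,"ty":0.04,"tz":0,"claw":1},{"wx":1,"wy":-36,"wz":0,"tx":-0.06,"ty":0.045,"tz":0,"claw":1},{"wx":2,"wy":-42,"wz":-0.8,"tx":-0.067,"ty":0.045,"tz":0,"claw":1},{"wx":2.5,"wy":-44.6,"wz":-0.9,"tx":-0.067,"ty":0.045,"tz":0,"claw":1}]'
python3 - <<'E'
from h import *
print(goto(pose()[0],RT(45)),[round(float(q),2) for q in pose()[2]['qpos']])
E
```

```text
[ 0.52437041 -0.25347719  0.19404743] 0.0013584382142702814 E [9.57065183e-03 8.12523443e-05 8.53625273e-02]
clock: 23.7
position: [0.4382, -0.2112, 0.252]
tool_rot: [0.035, 1.027, 0.005]
force: [0.6, -0.3, -1.1]
grip_width: 0.0219
(array([0., 0., 0.]), array([  1.12, -13.87,  -2.21])) [1.05, 0.19, -0.63, 2.28, -0.53, 0.24, 2.48]
```

```bash
python3 - <<'E'
from h import *
E=(.0115,0,.0852)
print(hang(TIP['L'],.05,E,45));print(hang(TIP['L'],.05,E,38))
cv2.imwrite('pics/r1.png',bot.grab_frame('scene'))
E
```

```text
((array([0.0116, 0.0036, 0.0556]), array([  1.12, -13.87,  -2.21])), array([ 0.49187453, -0.20930967,  0.27093133]))
((array([0.0011, 0.004 , 0.0551]), array([ 1.25, -6.87, -2.13])), array([ 0.48604481, -0.2089329 ,  0.27965415]))
```

View pics/r1.png

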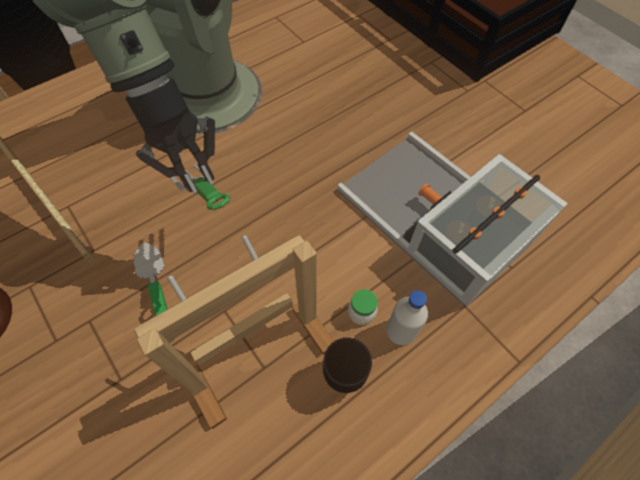

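```bash
python3 -m creep '[{"wx":0,"wy":-3,"wz":0,"tx":0,"ty":0.003,"tz":0.02,"claw":1},{"wx":0.5,"wy":-6,"wz":-1,"tx":0.005,"ty":0.003,"tz":0.04,"claw":1},{"wx":1,"wy":-10,"wz":-2,"tx":0.01,"ty":0.003,"tz":0.055,"claw":1},{"wx":1.1,"wy":-13.9,"wz":-2.2,"tx":0.0116,"ty":0.0036,"tz":0.0556,"claw":1},{"wx":1.1,"wy":-13.9,"wz":-2.2,"tx":0.0116,"ty":0.0036,"tz":0.0556,"claw":1}]'
python3 - <<'E'
from h import *
E=(.0115,0,.0852)
print(hang(TIP['L'],.05,E,45),[round(float(q),2) for q in pose()[2]['qpos']])
E
```

```text
clock: 24.25
position: [0.4887, -0.2226, 0.3126]
tool_rot: [0.037, 0.841, -0.02]
force: [0.6, 0.8, -2.4]
grip_width: 0.0222
((array([ 0.033 ,  0.0124, -0.0261]), array([-0.29, -3.19, -1.68])), array([ 0.49187453, -0.20930967,  0.27093133])) [1.46, 0.23, -1.08, 2.22, -0.58, 0.16, 2.52]
```

```bash
python3 - <<'E'
from h import *
print(goto([.44,-.235,.25],yawdown(np.radians(88.9))))
E
```

```text
(array([ 0.0143, -0.0162, -0.0773]), array([-2.1 , 41.84, -0.75]))
```

```bash
python3 -m creep '[{"wx":0,"wy":4,"wz":0,"tx":0,"ty":0,"tz":-0.015,"claw":1},{"wx":0,"wy":10,"wz":0,"tx":0,"ty":0,"tz":-0.035,"claw":1},{"wx":0,"wy":16,"wz":0,"tx":0.005,"ty":-0.005,"tz":-0.05,"claw":1},{"wx":0,"wy":22,"wz":0,"tx":0.01,"ty":-0.01,"tz":-0.06,"claw":1},{"wx":-1,"wy":28,"wz":0,"tx":0.014,"ty":-0.016,"tz":-0.07,"claw":1},{"wx":-2,"wy":34,"wz":-0.7,"tx":0.014,"ty":-0.016,"tz":-0.077,"claw":1},{"wx":-2.1,"wy":40,"wz":-0.7,"tx":0.014,"ty":-0.016,"tz":-0.077,"claw":1},{"wx":-2.1,"wy":41.8,"wz":-0.7,"tx":0.014,"ty":-0.016,"tz":-0.077,"claw":1}]'
python3 - <<'E'
from h import *
print(goto([.44,-.235,.1],yawdown(np.radians(88.9))),[round(float(q),2) for q in pose()[2]['qpos']])
E
```

```text
clock: 25.05
position: [0.4409, -0.2339, 0.2492]
tool_rot: [2.938, 1.565, 2.921]
force: [-0.8, 0.7, -2.0]
grip_width: 0.0219
(array([ 0.1492, -0.0013, -0.    ]), array([ 0.14, -0.31, -0.06])) [0.69, 0.35, -0.4, 1.9, 0.17, 0.93, 1.76]
```

```bash
python3 -m creep '[{"wx":0,"wy":-0.3,"wz":0,"tx":0.04,"ty":0,"tz":0,"claw":1},{"wx":0,"wy":-0.3,"wz":0,"tx":0.08,"ty":0,"tz":0,"claw":1},{"wx":0,"wy":-0.3,"wz":0,"tx":0.12,"ty":0,"tz":0,"claw":1},{"wx":0,"wy":-0.3,"wz":0,"tx":0.16,"ty":0,"tz":0,"claw":1},{"wx":0,"wy":-0.3,"wz":0,"tx":0.19,"ty":0,"tz":0,"claw":1},{"wx":0,"wy":-0.3,"wz":0,"tx":0.21,"ty":0,"tz":0,"claw":1},{"wx":0,"wy":-0.3,"wz":0,"tx":0.22,"ty":0,"tz":0,"claw":1},{"wx":0,"wy":-0.3,"wz":0,"tx":0.224,"ty":0,"tz":0,"claw":1}]'
python3 - <<'E'
from h import *
print(pose()[0],pose()[2]['force'],goto([.44,-.235,.0235],yawdown(np.radians(88.9))))
E
```

```text
clock: 25.85
position: [0.439, -0.2333, 0.0239]
tool_rot: [2.71, 1.568, 2.694]
force: [0.8, 0.1, -1.6]
grip_width: 0.0218
[ 0.43904554 -0.23326161  0.0239375 ] [ 0.84825107  0.07163433 -1.59395236] (array([ 0.0004, -0.0017,  0.001 ]), array([ 0.18, -0.16, -0.07]))
```

Release, rise, then turn the gripper half a turn.

```bash
python3 -m creep '[{"wx":0,"wy":0,"wz":0,"tx":0.0005,"ty":0,"tz":0,"claw":1},{"wx":0,"wy":0,"wz":0,"tx":0.0005,"ty":0,"tz":0,"claw":0.6},{"wx":0,"wy":0,"wz":0,"tx":0.0005,"ty":0,"tz":0,"claw":0.2},{"wx":0,"wy":0,"wz":0,"tx":0,"ty":0,"tz":0,"claw":0},{"wx":0,"wy":0,"wz":0,"tx":-0.04,"ty":0,"tz":0,"claw":0},{"wx":0,"wy":0,"wz":0,"tx":-0.08,"ty":0,"tz":0,"claw":0},{"wx":0,"wy":0,"wz":0,"tx":-0.12,"ty":0,"tz":0,"claw":0},{"wx":0,"wy":0,"wz":0,"tx":-0.16,"ty":0,"tz":0,"claw":0}]'
python3 -m creep '[{"wx":8,"wy":0,"wz":0,"tx":0,"ty":0,"tz":0,"claw":0},{"wx":16,"wy":0,"wz":0,"tx":0,"ty":0,"tz":0,"claw":0},{"wx":24,"wy":0,"wz":0,"tx":0,"ty":0,"tz":0,"claw":0},{"wx":32,"wy":0,"wz":0,"tx":0,"ty":0,"tz":0,"claw":0},{"wx":40,"wy":0,"wz":0,"tx":0,"ty":0,"tz":0,"claw":0},{"wx":48,"wy":0,"wz":0,"tx":0,"ty":0,"tz":0,"claw":0},{"wx":56,"wy":0,"wz":0,"tx":0,"ty":0,"tz":0,"claw":0},{"wx":64,"wy":0,"wz":0,"tx":0,"ty":0,"tz":0,"claw":0}]'
python3 - <<'E'
from h import *
print([round(float(q),2) for q in pose()[2]['qpos']])
E
```

```text
clock: 26.65
position: [0.4392, -0.2334, 0.1861]
tool_rot: [2.694, 1.568, 2.678]
force: [0.9, 0.1, -0.7]
grip_width: 0.0854
clock: 27.45
position: [0.4391, -0.2335, 0.1866]
tool_rot: [-2.521, 1.569, 2.623]
force: [-0.5, -0.4, -0.7]
grip_width: 0.0859
[0.46, 0.41, -0.12, 1.99, 0.07, 0.75, 0.73]
```

```bash
python3 -m creep '[{"wx":8,"wy":0,"wz":0,"tx":0,"ty":0,"tz":0,"claw":0},{"wx":16,"wy":0,"wz":0,"tx":0,"ty":0,"tz":0,"claw":0},{"wx":24,"wy":0,"wz":0,"tx":0,"ty":0,"tz":0,"claw":0},{"wx":32,"wy":0,"wz":0,"tx":0,"ty":0,"tz":0,"claw":0},{"wx":40,"wy":0,"wz":0,"tx":0,"ty":0,"tz":0,"claw":0},{"wx":48,"wy":0,"wz":0,"tx":0,"ty":0,"tz":0,"claw":0},{"wx":56,"wy":0,"wz":0,"tx":0,"ty":0,"tz":0,"claw":0},{"wx":64,"wy":0,"wz":0,"tx":0,"ty":0,"tz":0,"claw":0}]'
python3 -m creep '[{"wx":8,"wy":0,"wz":0,"tx":0,"ty":0,"tz":0,"claw":0},{"wx":16,"wy":0,"wz":0,"tx":0,"ty":0,"tz":0,"claw":0},{"wx":24,"wy":0,"wz":0,"tx":0,"ty":0,"tz":0,"claw":0},{"wx":32,"wy":0,"wz":0,"tx":0,"ty":0,"tz":0,"claw":0},{"wx":40,"wy":0,"wz":0,"tx":0,"ty":0,"tz":0,"claw":0},{"wx":48,"wy":0,"wz":0,"tx":0,"ty":0,"tz":0,"claw":0},{"wx":52,"wy":0,"wz":0,"tx":0,"ty":0,"tz":0,"claw":0},{"wx":52,"wy":0,"wz":0,"tx":0,"ty":0,"tz":0,"claw":0}]'
python3 - <<'E'
from h import *
print([round(float(q),2) for q in pose()[2]['qpos']])
print(goto([.46,-.235,.13],yawdown(np.radians(-91.1))))
cv2.imwrite('pics/s1.png',bot.grab_frame('scene'));cv2.imwrite('pics/s2.png',bot.grab_frame('top'))
E
```

```text
clock: 28.25
position: [0.4392, -0.2335, 0.1871]
tool_rot: [-1.804, 1.57, 2.217]
force: [0.2, -0.1, -0.8]
grip_width: 0.0851
clock: 29.05
position: [0.4392, -0.2333, 0.1874]
tool_rot: [-1.277, 1.57, 1.836]
force: [-0.2, 1.7, 0.3]
grip_width: 0.0857
[0.07, 0.43, 0.4, 2.01, -0.24, 0.75, -0.99]
(array([ 0.0573,  0.0012, -0.0208]), array([-0.56,  0.02,  0.06]))
```

View pics/s1.png

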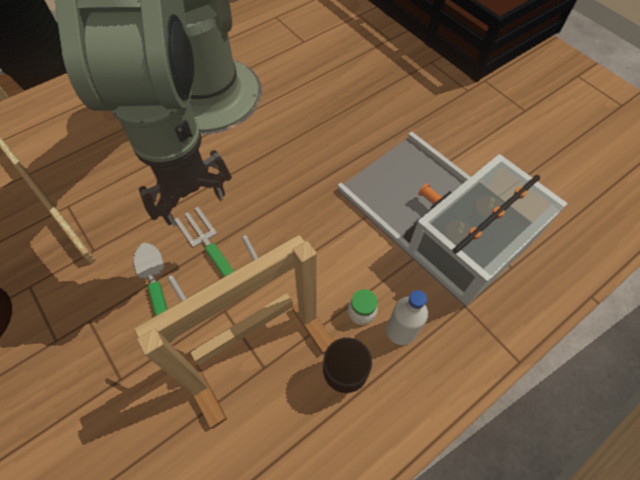

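View pics/s2.png

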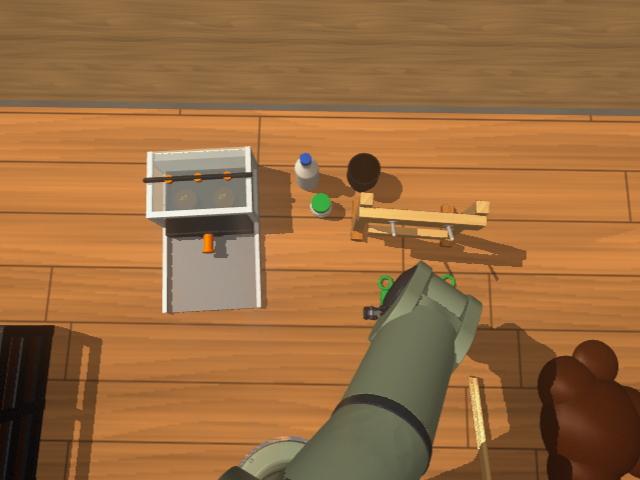

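```bash
cat >> h.py <<'E'
def RTf(p): R=RT(p).copy(); R[:,1:]*=-1; return R
def hangf(tip,s,E,pitch,d=(0,0,0)):
    R=RTf(pitch);e=tip+u*s+np.array(d);t=e-R@np.array(E);return goto(t,R),t.round(4)
E
python3 - <<'E'
from h import *
t=cv2.imread('pics/s2.png');crop('top',350,250,500,370,5,'pics/s3.png',t)
print(goto([.464,-.234,.0235],yawdown(np.radians(-91.1))))
E
```

```text
(array([ 0.1638,  0.0002, -0.0249]), array([-0.35,  0.02,  0.07]))
```

View pics/s3.png

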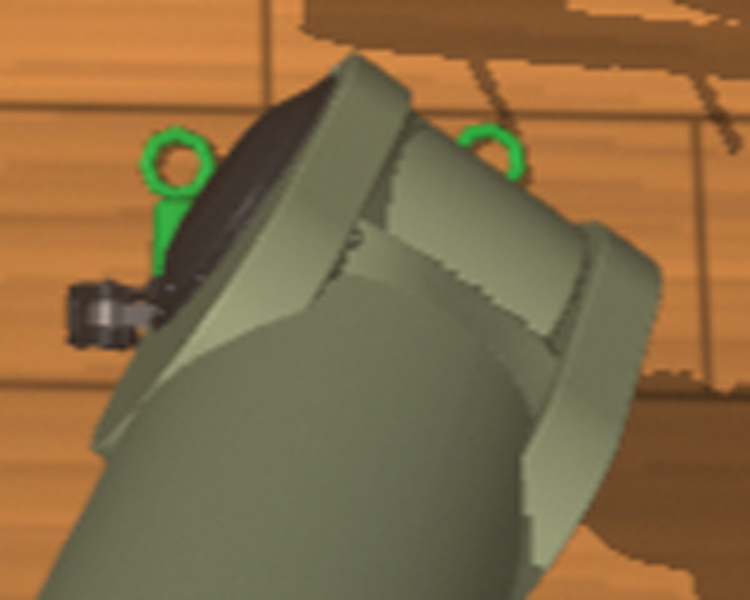

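```bash
python3 -m creep '[{"wx":-0.3,"wy":0,"wz":0,"tx":0.03,"ty":0,"tz":-0.025,"claw":0},{"wx":-0.3,"wy":0,"wz":0,"tx":0.07,"ty":0,"tz":-0.025,"claw":0},{"wx":-0.3,"wy":0,"wz":0,"tx":0.11,"ty":0,"tz":-0.025,"claw":0},{"wx":-0.3,"wy":0,"wz":0,"tx":0.145,"ty":0,"tz":-0.025,"claw":0},{"wx":-0.3,"wy":0,"wz":0,"tx":0.16,"ty":0,"tz":-0.025,"claw":0},{"wx":-0.3,"wy":0,"wz":0,"tx":0.164,"ty":0,"tz":-0.025,"claw":0},{"wx":-0.3,"wy":0,"wz":0,"tx":0.164,"ty":0,"tz":-0.025,"claw":0}]' 70
python3 -m creep '[{"wx":0,"wy":0,"wz":0,"tx":0,"ty":0,"tz":0,"claw":0.4},{"wx":0,"wy":0,"wz":0,"tx":0,"ty":0,"tz":0,"claw":0.7},{"wx":0,"wy":0,"wz":0,"tx":0,"ty":0,"tz":0,"claw":1},{"wx":0,"wy":0,"wz":0,"tx":0,"ty":0,"tz":0,"claw":1},{"wx":0,"wy":0,"wz":0,"tx":0,"ty":0,"tz":0,"claw":1},{"wx":0,"wy":0,"wz":0,"tx":0,"ty":0,"tz":0,"claw":1}]' 70
python3 -m creep '[{"wx":0,"wy":0,"wz":0,"tx":-0.01,"ty":0,"tz":0,"claw":1},{"wx":0,"wy":0,"wz":0,"tx":-0.04,"ty":0,"tz":0,"claw":1},{"wx":0,"wy":0,"wz":0,"tx":-0.08,"ty":0,"tz":0,"claw":1},{"wx":0,"wy":0,"wz":0,"tx":-0.12,"ty":0,"tz":0,"claw":1},{"wx":0,"wy":0,"wz":0,"tx":-0.16,"ty":0,"tz":0,"claw":1},{"wx":0,"wy":0,"wz":0,"tx":-0.19,"ty":0,"tz":0,"claw":1},{"wx":0,"wy":0,"wz":0,"tx":-0.2,"ty":0,"tz":0,"claw":1}]'
python3 - <<'E'
from h import *
print([round(float(q),2) for q in pose()[2]['qpos']])
crop('scene',110,120,310,320,3,'pics/t2.png');crop('top',330,180,530,380,3,'pics/t1.png');print(pose()[0])
E
```

```text
clock: 29.85
position: [0.4644, -0.2341, 0.0239]
tool_rot: [-1.644, 1.57, 1.478]
force: [-0.8, -0.7, 0.9]
grip_width: 0.0852
clock: 30.45
position: [0.4647, -0.2342, 0.0246]
tool_rot: [-2.217, 1.569, 0.905]
force: [-1.4, 1.8, 14.8]
grip_width: 0.022
clock: 31.15
position: [0.4652, -0.2348, 0.2279]
tool_rot: [-3.097, 1.566, 0.025]
force: [-0.6, -0.3, -2.4]
grip_width: 0.0217
[0.03, 0.41, 0.43, 1.91, -0.23, 0.86, -1.01]
[ 0.4648944  -0.23438466  0.22578338]
```

View pics/t1.png

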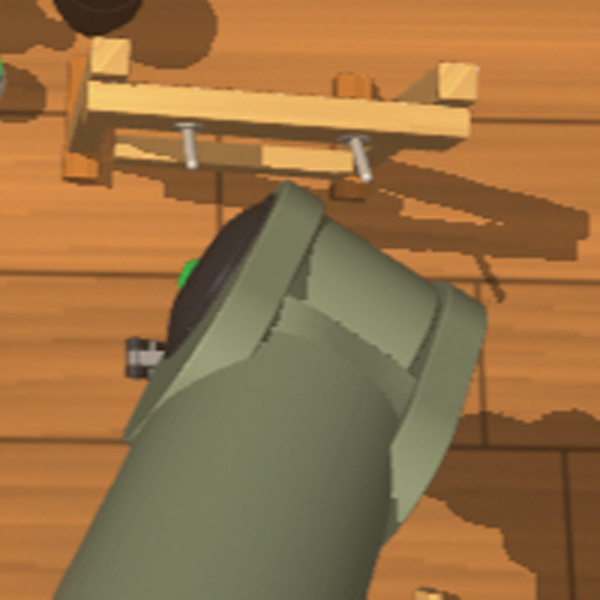

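View pics/t2.png

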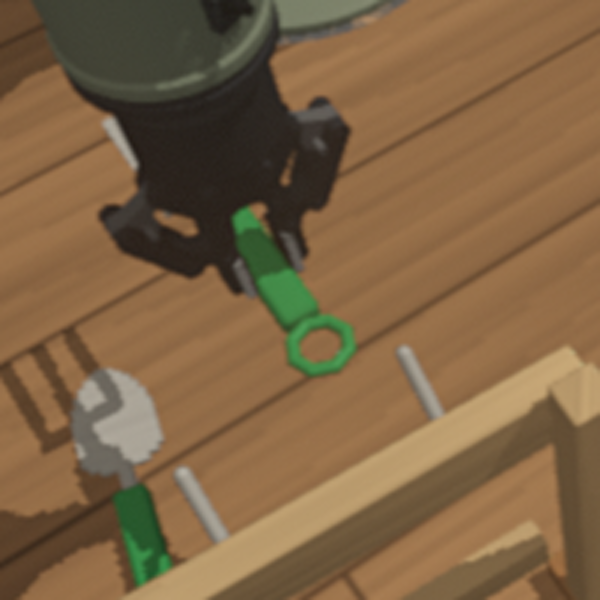

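```bash
python3 - <<'E'
from h import *
x,R,s=pose();
for ez in(.011,.0145): 
    X=ray('scene',(216.7,235.),x[2]-ez);print(X,R.T@(X-x))
E=(.013,0,-.060)
print(hangf(TIP['L'],.05,E,45));print(hangf(TIP['L'],.05,E,38))
E
```

```text
[ 0.52470197 -0.23443677  0.21478338] [ 0.01118833 -0.00110977 -0.05976235]
[ 0.52253425 -0.23392311  0.21128338] [ 0.01468187 -0.00157807 -0.05757402]
((array([-0.0639, -0.0249, -0.0434]), array([ 2.42, 44.82,  1.06])), array([ 0.5086, -0.2104,  0.2898]))
((array([-0.0704, -0.0251, -0.0398]), array([ 2.46, 37.82,  0.9 ])), array([ 0.5049, -0.2102,  0.2964]))
```

```bash
python3 -m creep '[{"wx":0,"wy":6,"wz":0,"tx":-0.015,"ty":-0.005,"tz":0,"claw":1},{"wx":0,"wy":12,"wz":0,"tx":-0.03,"ty":-0.01,"tz":-0.01,"claw":1},{"wx":0,"wy":18,"wz":0,"tx":-0.045,"ty":-0.015,"tz":-0.02,"claw":1},{"wx":1,"wy":24,"wz":0,"tx":-0.06,"ty":-0.02,"tz":-0.03,"claw":1},{"wx":2,"wy":30,"wz":0.5,"tx":-0.07,"ty":-0.025,"tz":-0.04,"claw":1},{"wx":2.5,"wy":35,"wz":0.8,"tx":-0.07,"ty":-0.025,"tz":-0.04,"claw":1},{"wx":2.5,"wy":38,"wz":0.9,"tx":-0.07,"ty":-0.025,"tz":-0.04,"claw":1},{"wx":2.5,"wy":38,"wz":0.9,"tx":-0.07,"ty":-0.025,"tz":-0.04,"claw":1}]'
python3 - <<'E'
from h import *
E=(.0125,-.0012,-.0595)
print([round(float(q),2) for q in pose()[2]['qpos']])
print(hangf(TIP['L'],.05,E,45));print(hangf(TIP['L'],.05,E,38))
E
```

```text
clock: 32.05
position: [0.5034, -0.2103, 0.2937]
tool_rot: [-3.14, 0.907, -0.066]
force: [-0.2, -0.3, -2.3]
grip_width: 0.0221
[0.37, 0.14, 0.04, 2.24, -1.06, 0.24, -0.25]
((array([ 0.0067,  0.0009, -0.0023]), array([-0.13,  6.95, -0.06])), array([ 0.5092, -0.2116,  0.2898]))
((array([-0.0007,  0.0009, -0.0034]), array([-0.13, -0.05, -0.05])), array([ 0.5056, -0.2114,  0.2963]))
```

```bash
python3 - <<'E'
from h import *
crop('scene',170,170,320,290,5,'pics/u1.png');crop('top',340,190,490,310,5,'pics/u2.png')
print(proj('scene',TIP['L']),proj('top',TIP['L']))
E=(.0125,-.0012,-.0595);x,R,s=pose();X=x+R@np.array(E);print(X,proj('scene',X),proj('top',X))
E
```

```text
[243.26175323 236.66540633] [393.48596503 234.30750228]
[ 0.55829206 -0.21313461  0.32078191] [227.49449194 205.84638763] [394.79315613 250.11378623]
```

View pics/u1.png

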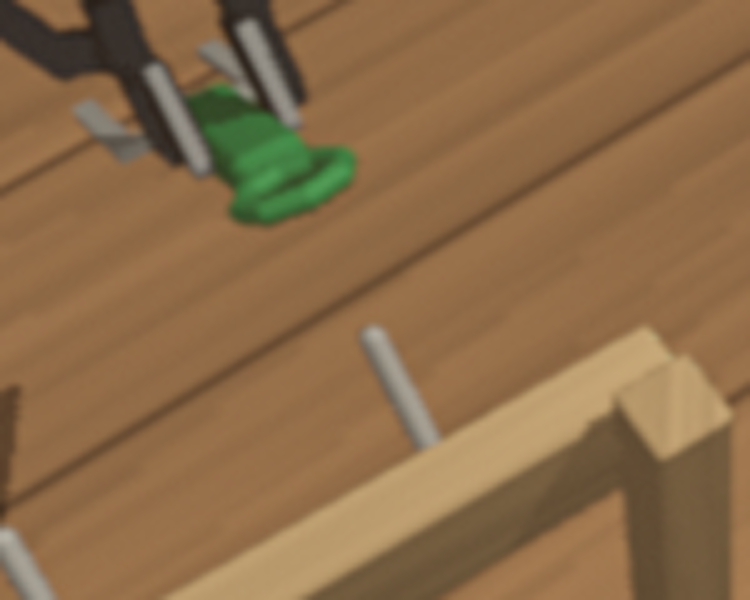

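View pics/u2.png

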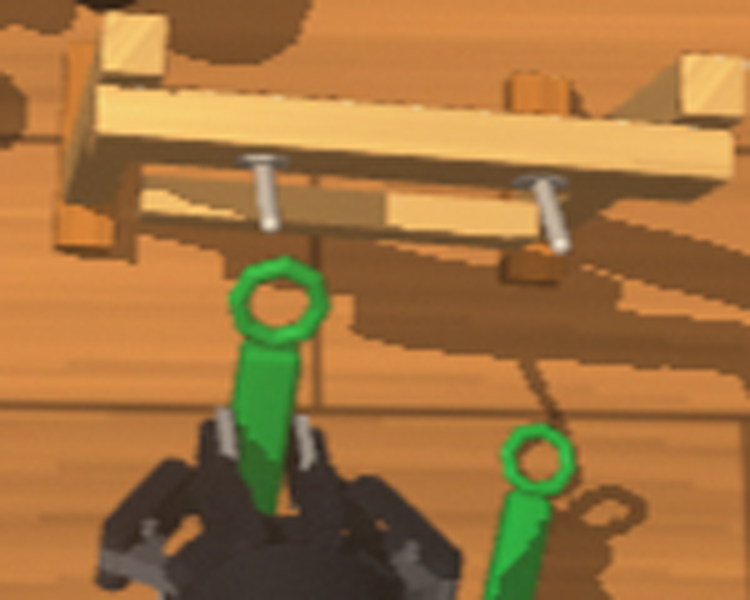

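```bash
python3 - <<'E'
from h import *
X,e=tri((228.4,206.8),(395.4,250.0));T,e2=tri((244.0,235.6),(393.8,234.8));print(X,e,T,e2)
d=X-T;s=d@u;print('s',s,'perp',d-s*u)
x,R,st=pose();print('E',R.T@(X-x))
E
```

```text
[ 0.55912714 -0.21357837  0.31950128] 0.0014070178654816948 [ 0.59465784 -0.21541605  0.28879782] 0.0015947724988468808
s 0.04686822816125781 perp [-0.00245579 -0.00029952 -0.00243707]
E [ 0.01404009 -0.00081181 -0.05939176]
```

```bash
python3 - <<'E'
from h import *
E=(.0135,-.001,-.0595);T=np.array([.595,-.2157,.2882])
for s in(.01,-.03): print(s,hangf(T,s,E,40))
E
```

```text
0.01 ((array([ 0.0395,  0.0001, -0.0073]), array([-0.15,  2.  , -0.04])), array([ 0.5337, -0.2127,  0.2674]))
-0.03 ((array([ 0.0792,  0.0001, -0.0122]), array([-0.15,  2.  , -0.04])), array([ 0.562 , -0.2146,  0.2391]))
```

```bash
python3 -m creep '[{"wx":0,"wy":1,"wz":0,"tx":0.01,"ty":0,"tz":-0.004,"claw":1},{"wx":0,"wy":2,"wz":0,"tx":0.02,"ty":0,"tz":-0.0055,"claw":1},{"wx":0,"wy":2,"wz":0,"tx":0.03,"ty":0,"tz":-0.0065,"claw":1},{"wx":0,"wy":2,"wz":0,"tx":0.0395,"ty":0,"tz":-0.0073,"claw":1},{"wx":0,"wy":2,"wz":0,"tx":0.0395,"ty":0,"tz":-0.0073,"claw":1}]'
python3 - <<'E'
from h import *
crop('scene',170,170,320,290,5,'pics/v1.png');crop('top',340,190,490,310,5,'pics/v2.png')
E=(.0135,-.001,-.0595);T=np.array([.595,-.2157,.2882])
for s in(.01,-.03): print(s,hangf(T,s,E,40))
print([round(float(q),2) for q in pose()[2]['qpos']])
E
```

```text
clock: 32.65
position: [0.5347, -0.2157, 0.2729]
tool_rot: [-3.134, 0.885, -0.059]
force: [-0.7, 0.1, -1.0]
grip_width: 0.022
0.01 ((array([ 0.0044, -0.0021,  0.0046]), array([-0.14,  0.66,  0.22])), array([ 0.5337, -0.2127,  0.2674]))
-0.03 ((array([ 0.0442, -0.002 ,  0.0006]), array([-0.14,  0.66,  0.22])), array([ 0.562 , -0.2146,  0.2391]))
[0.58, 0.23, -0.22, 2.21, -1.26, 0.16, -0.05]
```

View pics/v1.png

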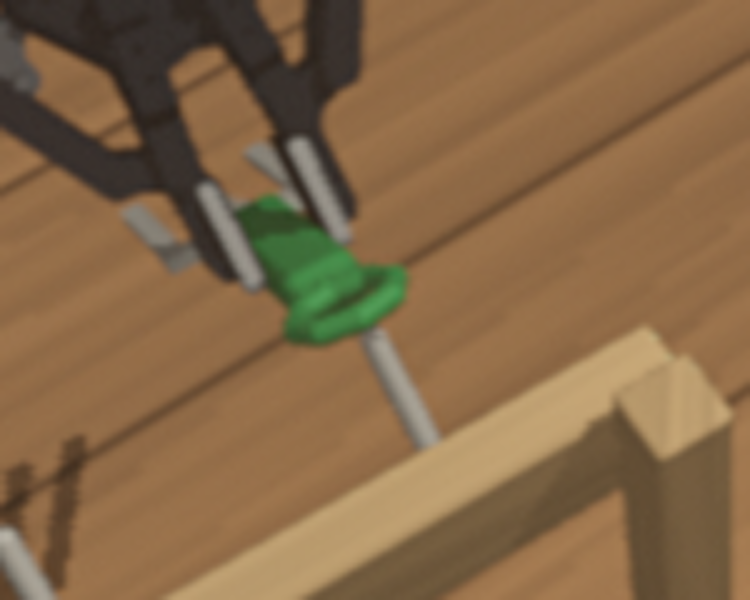

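View pics/v2.png

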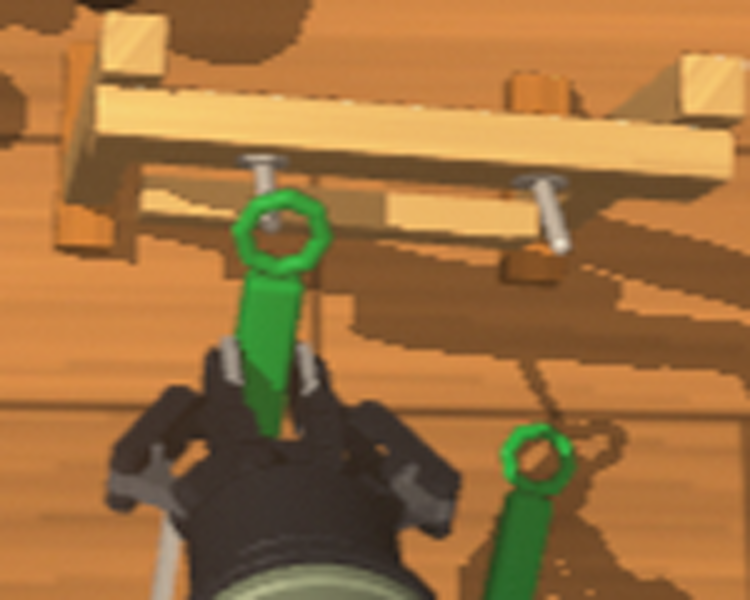

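```bash
python3 - <<'E'
from h import *
E=(.0135,-.001,-.0595);T=np.array([.595,-.2147,.2882])
for p in(28,32):
  for s in(.012,-.005,-.03): print(p,s,hangf(T,s,E,p))
E
```

```text
28 0.012 ((array([-0.0097, -0.0032,  0.0009]), array([ -0.12, -11.34,   0.23])), array([ 0.5277, -0.2114,  0.2807]))
28 -0.005 ((array([ 0.0072, -0.0031, -0.0008]), array([ -0.12, -11.34,   0.23])), array([ 0.5397, -0.2121,  0.2686]))
28 -0.03 ((array([ 0.0321, -0.003 , -0.0033]), array([ -0.12, -11.34,   0.23])), array([ 0.5574, -0.2133,  0.251 ]))
32 0.012 ((array([-0.0058, -0.0032,  0.0025]), array([-0.12, -7.34,  0.23])), array([ 0.529 , -0.2114,  0.2766]))
32 -0.005 ((array([ 0.0111, -0.0031,  0.0008]), array([-0.12, -7.34,  0.23])), array([ 0.541 , -0.2122,  0.2646]))
32 -0.03 ((array([ 0.036 , -0.003 , -0.0017]), array([-0.12, -7.34,  0.23])), array([ 0.5586, -0.2133,  0.2469]))
```

```bash
python3 -m creep '[{"wx":0,"wy":-4,"wz":0.1,"tx":-0.005,"ty":-0.002,"tz":0.002,"claw":1},{"wx":0,"wy":-7.3,"wz":0.2,"tx":-0.0058,"ty":-0.0032,"tz":0.0025,"claw":1},{"wx":0,"wy":-7.3,"wz":0.2,"tx":-0.0058,"ty":-0.0032,"tz":0.0025,"claw":1},{"wx":0,"wy":-7.3,"wz":0.2,"tx":-0.0058,"ty":-0.0032,"tz":0.0025,"claw":1}]'
python3 - <<'E'
from h import *
E=(.0135,-.001,-.0595);T=np.array([.595,-.2147,.2882])
for s in(.012,-.005,-.03): print(s,hangf(T,s,E,32))
print([round(float(q),2) for q in pose()[2]['qpos']])
E
```

```text
clock: 33.15
position: [0.5299, -0.2099, 0.2776]
tool_rot: [3.141, 1.011, -0.064]
force: [0.3, 0.8, -1.9]
grip_width: 0.0217
0.012 ((array([0.0004, 0.0016, 0.0013]), array([ 0.09, -0.04,  0.03])), array([ 0.529 , -0.2114,  0.2766]))
-0.005 ((array([ 0.017 ,  0.0016, -0.0025]), array([ 0.09, -0.04,  0.03])), array([ 0.541 , -0.2122,  0.2646]))
-0.03 ((array([ 0.0413,  0.0017, -0.0081]), array([ 0.09, -0.04,  0.03])), array([ 0.5586, -0.2133,  0.2469]))
[0.18, 0.22, 0.21, 2.14, -0.71, 0.32, -0.63]
```

Limits are well clear now. Insert.

```bash
python3 -m creep '[{"wx":0,"wy":0,"wz":0,"tx":0.004,"ty":0.0015,"tz":0,"claw":1},{"wx":0,"wy":0,"wz":0,"tx":0.01,"ty":0.0016,"tz":-0.001,"claw":1},{"wx":0,"wy":0,"wz":0,"tx":0.017,"ty":0.0016,"tz":-0.0025,"claw":1},{"wx":0,"wy":0,"wz":0,"tx":0.017,"ty":0.0016,"tz":-0.0025,"claw":1}]'
python3 - <<'E'
from h import *
crop('scene',170,170,320,290,5,'pics/w1.png');crop('top',340,190,490,310,5,'pics/w2.png')
E=(.0135,-.001,-.0595);T=np.array([.595,-.2147,.2882])
for s in(-.005,-.03): print(s,hangf(T,s,E,32))
print(pose()[2]['force'],[round(float(q),2) for q in pose()[2]['qpos']])
E
```

```text
clock: 33.55
position: [0.5409, -0.2128, 0.2634]
tool_rot: [-3.141, 1.012, -0.064]
force: [-0.0, 0.2, -1.8]
grip_width: 0.0219
-0.005 ((array([-0.0003, -0.0007, -0.0006]), array([ 0.01, -0.01,  0.01])), array([ 0.541 , -0.2122,  0.2646]))
-0.03 ((array([ 0.0241, -0.0007, -0.0062]), array([ 0.01, -0.01,  0.01])), array([ 0.5586, -0.2133,  0.2469]))
[ 0.75276703  0.34829873 -1.29915343] [0.22, 0.26, 0.16, 2.13, -0.76, 0.29, -0.59]
```

View pics/w1.png

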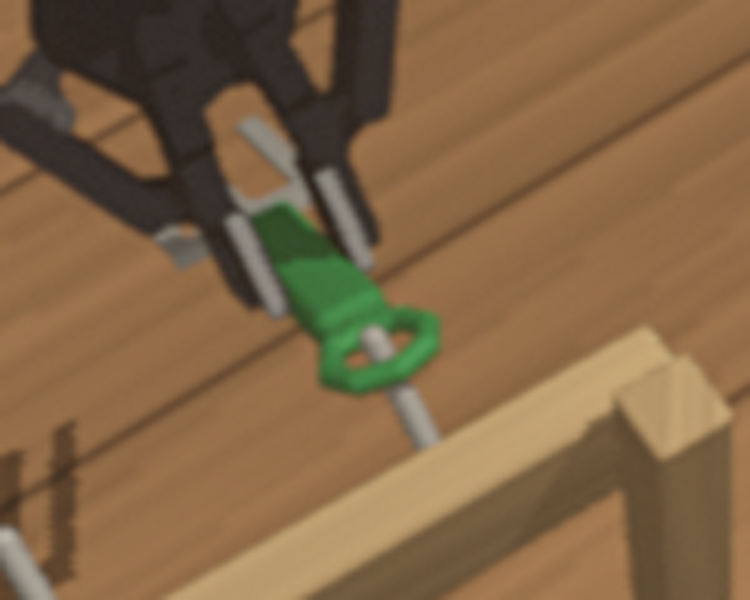

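View pics/w2.png

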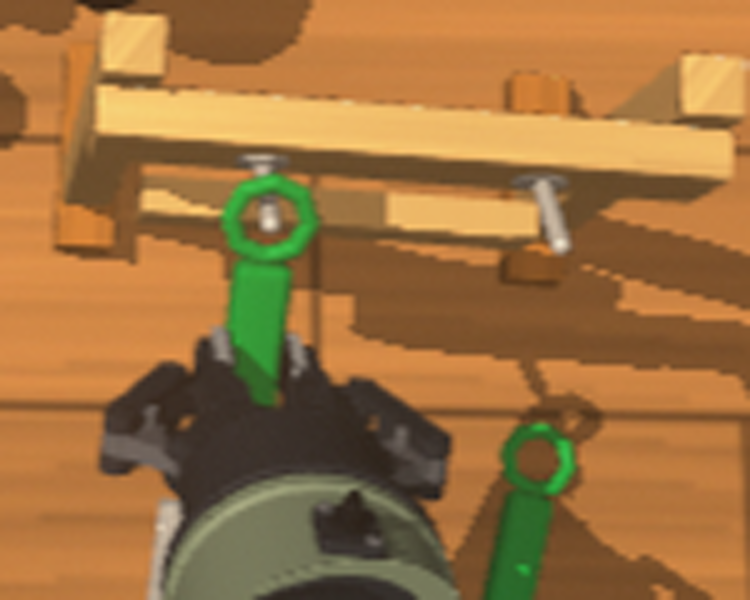

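```bash
python3 -m creep '[{"wx":0,"wy":0,"wz":0,"tx":0.006,"ty":0,"tz":-0.0015,"claw":1},{"wx":0,"wy":0,"wz":0,"tx":0.012,"ty":0,"tz":-0.003,"claw":1},{"wx":0,"wy":0,"wz":0,"tx":0.018,"ty":0,"tz":-0.0045,"claw":1},{"wx":0,"wy":0,"wz":0,"tx":0.024,"ty":0,"tz":-0.006,"claw":1},{"wx":0,"wy":0,"wz":0,"tx":0.024,"ty":0,"tz":-0.006,"claw":1}]'
python3 - <<'E'
from h import *
crop('scene',170,170,320,290,5,'pics/x1.png');crop('top',340,190,490,310,5,'pics/x2.png')
E=(.0135,-.001,-.0595);T=np.array([.595,-.2147,.2882])
for p in(32,40,50): print(p,hangf(T,-.03,E,p))
print([round(float(q),2) for q in pose()[2]['qpos']])
E
```

```text
clock: 34.15
position: [0.5579, -0.214, 0.2454]
tool_rot: [-3.14, 1.014, -0.063]
force: [-9.7, 1.4, 1.5]
grip_width: 0.0215
32 ((array([-0.0005, -0.0007, -0.0013]), array([-0.02,  0.1 ,  0.03])), array([ 0.5586, -0.2133,  0.2469]))
40 ((array([ 0.0079, -0.0007, -0.    ]), array([-0.02,  8.1 ,  0.03])), array([ 0.562 , -0.2136,  0.2391]))
50 ((array([ 0.0185, -0.0007, -0.0001]), array([-0.02, 18.1 ,  0.03])), array([ 0.5676, -0.2139,  0.2301]))
[0.25, 0.31, 0.12, 2.11, -0.81, 0.26, -0.54]
```

View pics/x1.png

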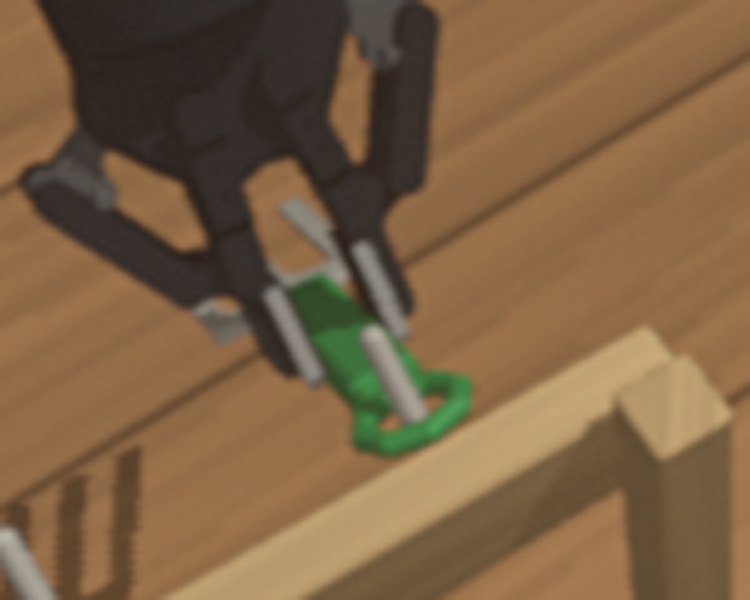

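View pics/x2.png

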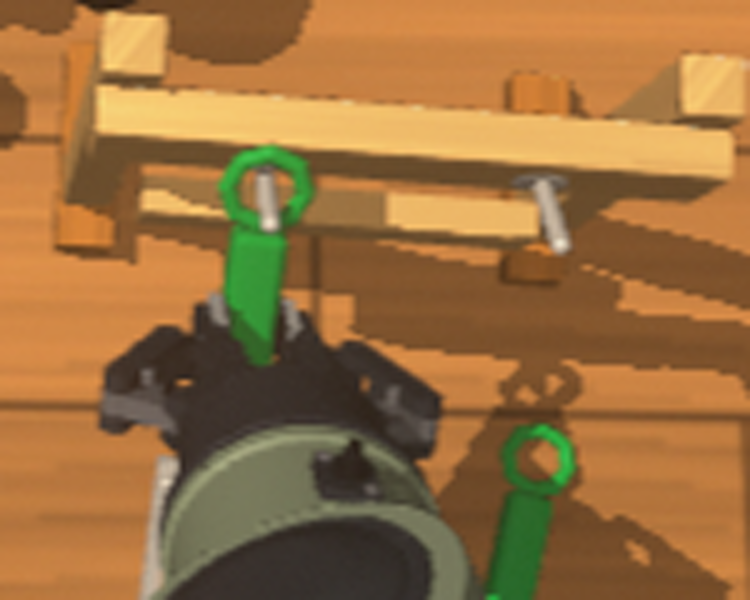

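```bash
python3 - <<'E'
from h import *
E=(.0135,-.001,-.0595);T=np.array([.595,-.2147,.2882])
print(hangf(T,-.025,E,38,(-.002,0,-.003)))
E
python3 -m creep '[{"wx":0,"wy":2,"wz":0,"tx":0,"ty":0,"tz":0.003,"claw":1},{"wx":0,"wy":4,"wz":0,"tx":0.002,"ty":0,"tz":0.004,"claw":1},{"wx":0,"wy":6,"wz":0,"tx":0.002,"ty":0,"tz":0.005,"claw":1},{"wx":0,"wy":6,"wz":0,"tx":0.002,"ty":0,"tz":0.005,"claw":1}]'
python3 - <<'E'
from h import *
E=(.0135,-.001,-.0595);T=np.array([.595,-.2147,.2882])
print(hangf(T,-.025,E,38,(-.002,0,-.003)))
print([round(float(q),2) for q in pose()[2]['qpos']])
E
```

```text
((array([ 0.0024, -0.0005,  0.0042]), array([-0.02,  6.1 ,  0.03])), array([ 0.5555, -0.2133,  0.2415]))
clock: 34.65
position: [0.5553, -0.2171, 0.2482]
tool_rot: [-3.139, 0.922, -0.056]
force: [0.1, -0.7, -2.3]
grip_width: 0.022
((array([ 0.0053, -0.0038,  0.0041]), array([0.23, 0.81, 0.3 ])), array([ 0.5555, -0.2133,  0.2415]))
[0.47, 0.3, -0.11, 2.17, -1.26, 0.16, -0.05]
```

```bash
python3 -m creep '[{"wx":0,"wy":-2,"wz":0.2,"tx":0.003,"ty":-0.003,"tz":0.004,"claw":1},{"wx":0,"wy":-2.5,"wz":0.2,"tx":0.004,"ty":-0.0035,"tz":0.004,"claw":1},{"wx":0,"wy":-2.5,"wz":0.2,"tx":0.004,"ty":-0.0035,"tz":0.004,"claw":1}]'
python3 - <<'E'
from h import *
print([round(float(q),2) for q in pose()[2]['qpos']],pose()[0],pose()[2]['force'])
crop('scene',170,170,320,290,5,'pics/y1.png');
E
```

```text
clock: 34.95
position: [0.5557, -0.213, 0.2426]
tool_rot: [-3.139, 0.965, -0.061]
force: [0.4, 0.1, -1.8]
grip_width: 0.0221
[0.31, 0.31, 0.05, 2.15, -1.1, 0.2, -0.24] [ 0.555675  -0.2129627  0.2425871] [ 0.35697604  0.12938899 -1.81061633]
```

View pics/y1.png

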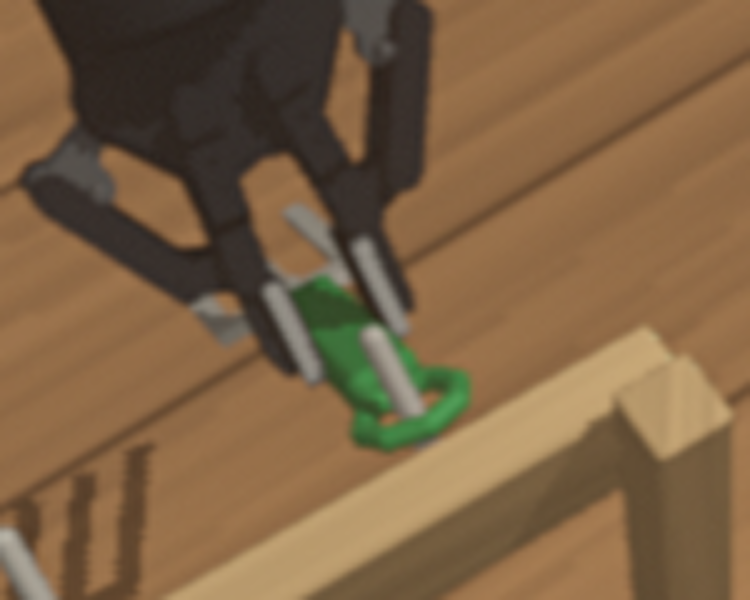

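```bash
python3 -m creep '[{"wx":0,"wy":0,"wz":0,"tx":0,"ty":0,"tz":0,"claw":0.8},{"wx":0,"wy":0,"wz":0,"tx":0,"ty":0,"tz":0,"claw":0.6},{"wx":0,"wy":0,"wz":0,"tx":0,"ty":0,"tz":0,"claw":0.3},{"wx":0,"wy":0,"wz":0,"tx":0,"ty":0,"tz":0,"claw":0.1},{"wx":0,"wy":0,"wz":0,"tx":0,"ty":0,"tz":0,"claw":0},{"wx":0,"wy":0,"wz":0,"tx":0,"ty":0,"tz":0,"claw":0}]'
python3 - <<'E'
from h import *
print(pose()[2]['force'])
crop('scene',170,170,320,290,5,'pics/z1.png');crop('top',340,190,490,310,5,'pics/z2.png')
E
```

```text
clock: 35.6
position: [0.5555, -0.213, 0.2426]
tool_rot: [-3.14, 0.965, -0.061]
force: [0.8, -0.0, -0.2]
grip_width: 0.0853
[ 0.76292735 -0.0477646  -0.2267238 ]
```

View pics/z1.png

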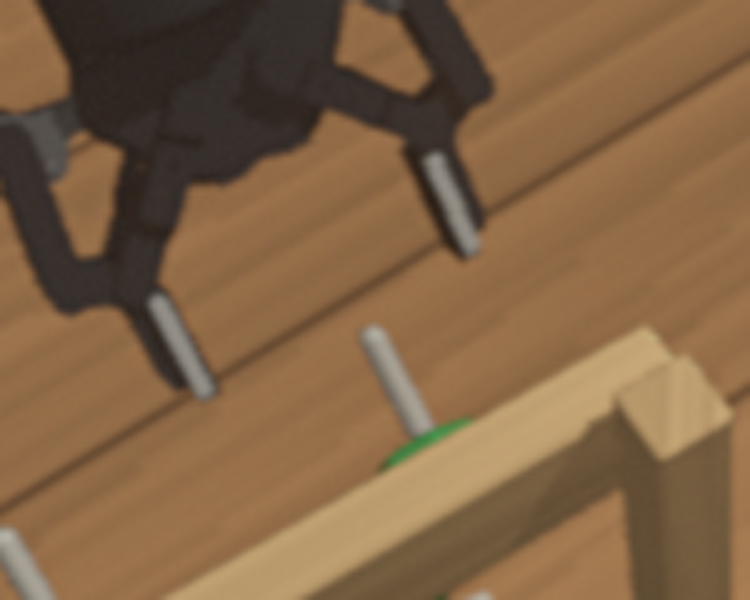

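View pics/z2.png

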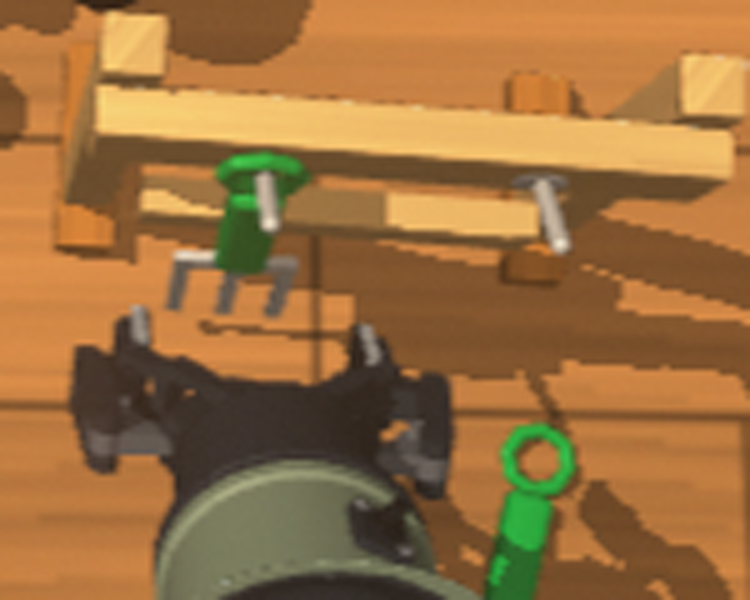

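```bash
python3 -m creep '[{"wx":0,"wy":0,"wz":0,"tx":-0.03,"ty":0,"tz":0,"claw":0},{"wx":0,"wy":0,"wz":0,"tx":-0.07,"ty":0,"tz":0,"claw":0},{"wx":0,"wy":-6,"wz":0,"tx":-0.09,"ty":0,"tz":0.02,"claw":0},{"wx":0,"wy":-14,"wz":0,"tx":-0.1,"ty":0.02,"tz":0.02,"claw":0},{"wx":0,"wy":-22,"wz":0,"tx":-0.1,"ty":0.05,"tz":0.02,"claw":0},{"wx":0,"wy":-30,"wz":0,"tx":-0.1,"ty":0.08,"tz":0.02,"claw":0},{"wx":0,"wy":-35,"wz":0,"tx":-0.1,"ty":0.1,"tz":0.02,"claw":0}]'
python3 - <<'E'
from h import *
print([round(float(q),2) for q in pose()[2]['qpos']])
t=bot.grab_frame('top');cv2.imwrite('pics/A1.png',t);cv2.imwrite('pics/A2.png',bot.grab_frame('scene'))
print(pose()[0],goto([.4683,-.3806,.16],yawdown(np.radians(-103.9))))
E
```

```text
clock: 36.4
position: [0.4766, -0.3095, 0.314]
tool_rot: [0.003, 1.561, 3.082]
force: [-0.2, 1.3, -0.5]
grip_width: 0.0854
[0.05, 0.42, 0.59, 1.69, -0.25, 1.12, -0.92]
[ 0.47698446 -0.30994664  0.31221116] (array([0.1523, 0.071 , 0.0027]), array([10.29,  0.57, -0.08]))
```

View pics/A1.png

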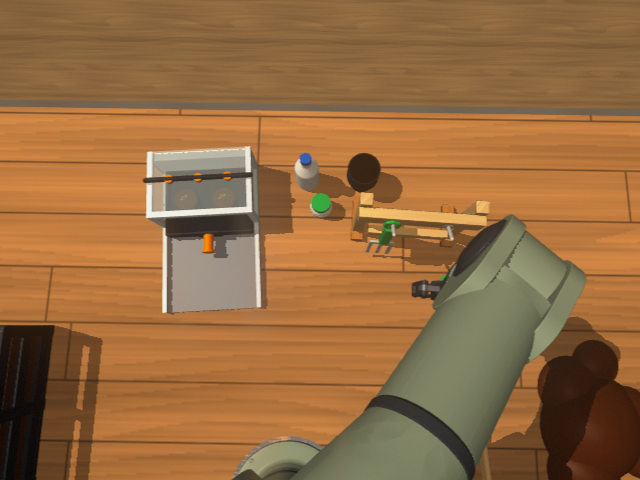

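View pics/A2.png

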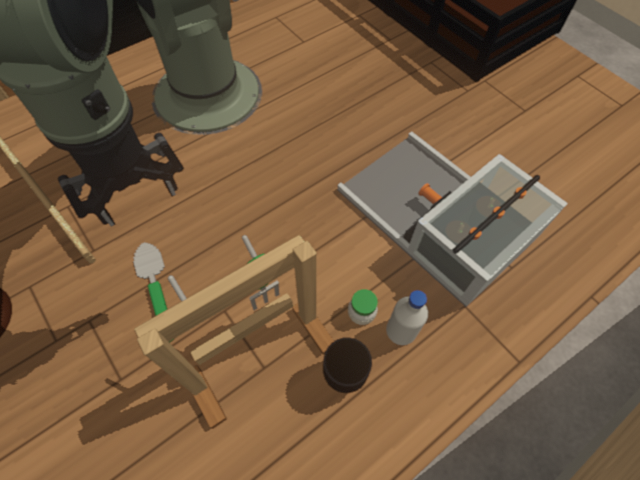

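```bash
python3 -m creep '[{"wx":3,"wy":0,"wz":0,"tx":0.03,"ty":0.02,"tz":0,"claw":0},{"wx":7,"wy":0.5,"wz":0,"tx":0.06,"ty":0.05,"tz":0.002,"claw":0},{"wx":10.3,"wy":0.5,"wz":0,"tx":0.1,"ty":0.071,"tz":0.0027,"claw":0},{"wx":10.3,"wy":0.5,"wz":0,"tx":0.14,"ty":0.071,"tz":0.0027,"claw":0},{"wx":10.3,"wy":0.5,"wz":0,"tx":0.152,"ty":0.071,"tz":0.0027,"claw":0},{"wx":10.3,"wy":0.5,"wz":0,"tx":0.152,"ty":0.071,"tz":0.0027,"claw":0}]'
python3 - <<'E'
from h import *
print(goto([.4683,-.3806,.024],yawdown(np.radians(-103.9))))
crop('scene',60,150,260,350,3,'pics/B1.png')
E
```

```text
clock: 37.1
position: [0.4679, -0.3798, 0.1596]
tool_rot: [0.226, 1.568, 3.125]
force: [-0.1, -0.0, 0.6]
grip_width: 0.0858
(array([ 0.1356,  0.0006, -0.001 ]), array([ 0.01,  0.17, -0.04]))
```

View pics/B1.png

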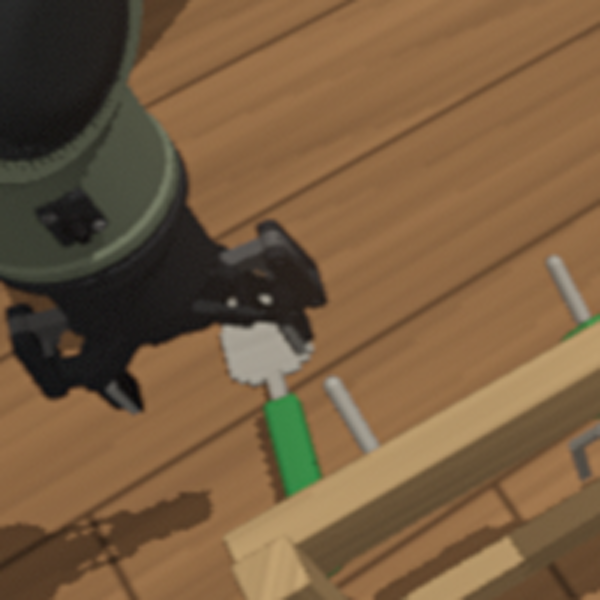

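```bash
python3 - <<'E'
from h import *
for p in ([.4683,-.3806,.018],[.444,-.3746,.018]): q=proj('scene',p);print((q-[60,150])*3)
E
python3 -m creep '[{"wx":0,"wy":0,"wz":0,"tx":0.04,"ty":0,"tz":-0.001,"claw":0},{"wx":0,"wy":0,"wz":0,"tx":0.08,"ty":0,"tz":-0.001,"claw":0},{"wx":0,"wy":0,"wz":0,"tx":0.095,"ty":0.0005,"tz":-0.001,"claw":0},{"wx":0,"wy":0,"wz":0,"tx":0.095,"ty":0.0005,"tz":-0.001,"claw":0}]'
python3 - <<'E'
from h import *
print(goto([.4683,-.3806,.024],yawdown(np.radians(-103.9))))
crop('scene',60,150,260,350,3,'pics/B2.png')
E
```

```text
[290.91785186 462.80039889]
[282.03249137 430.2948339 ]
clock: 37.55
position: [0.4695, -0.381, 0.0664]
tool_rot: [0.747, 1.569, -2.636]
force: [0.0, -0.2, 0.6]
grip_width: 0.0856
(array([ 0.0424, -0.0002,  0.0012]), array([ 0.05,  0.07, -0.06]))
```

View pics/B2.png

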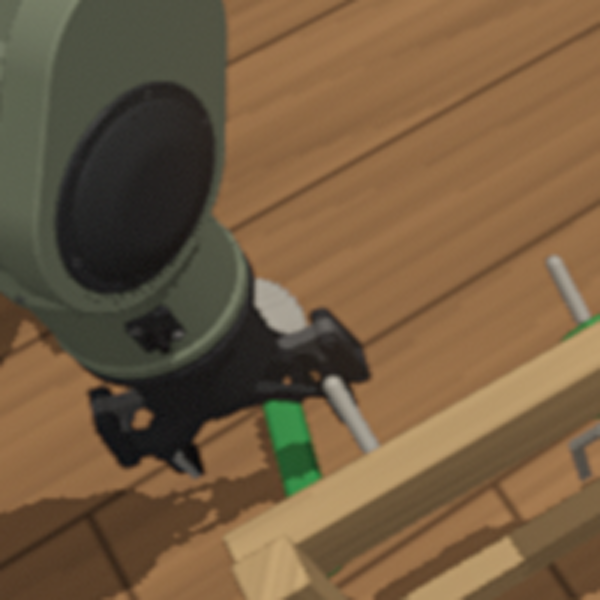

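```bash
python3 -m creep '[{"wx":0,"wy":0,"wz":0,"tx":0.02,"ty":0,"tz":0.001,"claw":0},{"wx":0,"wy":0,"wz":0,"tx":0.036,"ty":0,"tz":0.001,"claw":0},{"wx":0,"wy":0,"wz":0,"tx":0.042,"ty":0,"tz":0.001,"claw":0},{"wx":0,"wy":0,"wz":0,"tx":0.042,"ty":0,"tz":0.001,"claw":0}]' 70
python3 -m creep '[{"wx":0,"wy":0,"wz":0,"tx":0,"ty":0,"tz":0,"claw":0.4},{"wx":0,"wy":0,"wz":0,"tx":0,"ty":0,"tz":0,"claw":0.7},{"wx":0,"wy":0,"wz":0,"tx":0,"ty":0,"tz":0,"claw":1},{"wx":0,"wy":0,"wz":0,"tx":0,"ty":0,"tz":0,"claw":1},{"wx":0,"wy":0,"wz":0,"tx":0,"ty":0,"tz":0,"claw":1},{"wx":0,"wy":0,"wz":0,"tx":0,"ty":0,"tz":0,"claw":1}]' 70
python3 -m creep '[{"wx":0,"wy":0,"wz":0,"tx":-0.01,"ty":0,"tz":0,"claw":1},{"wx":0,"wy":0,"wz":0,"tx":-0.04,"ty":0,"tz":0.02,"claw":1},{"wx":0,"wy":0,"wz":0,"tx":-0.08,"ty":0,"tz":0.04,"claw":1},{"wx":0,"wy":0,"wz":0,"tx":-0.12,"ty":0,"tz":0.04,"claw":1},{"wx":0,"wy":0,"wz":0,"tx":-0.16,"ty":0,"tz":0.04,"claw":1},{"wx":0,"wy":0,"wz":0,"tx":-0.19,"ty":0,"tz":0.04,"claw":1},{"wx":0,"wy":0,"wz":0,"tx":-0.2,"ty":0,"tz":0.04,"claw":1}]'
python3 - <<'E'
from h import *
print([round(float(q),2) for q in pose()[2]['qpos']])
crop('scene',60,120,260,320,3,'pics/C2.png');crop('top',370,180,520,330,4,'pics/C1.png');print(pose()[0])
E
```

```text
clock: 38.0
position: [0.469, -0.3815, 0.0258]
tool_rot: [1.64, 1.569, -1.744]
force: [-0.1, 0.4, -0.9]
grip_width: 0.0853
clock: 38.6
position: [0.4692, -0.3816, 0.0264]
tool_rot: [1.974, 1.569, -1.41]
force: [-1.1, 2.8, 9.5]
grip_width: 0.0218
clock: 39.3
position: [0.4308, -0.3723, 0.2298]
tool_rot: [2.63, 1.565, -0.754]
force: [-0.0, 0.8, -2.5]
grip_width: 0.0217
[0.19, 0.52, 0.6, 1.8, -0.36, 0.93, -0.87]
[ 0.43067707 -0.37175009  0.22755681]
```

View pics/C2.png

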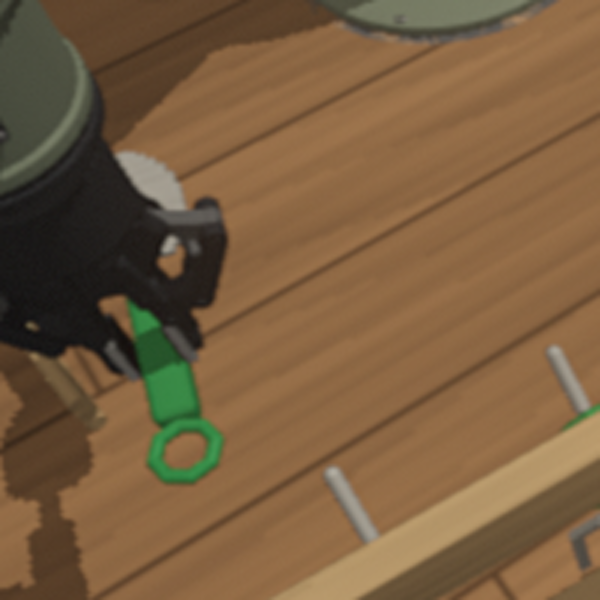

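View pics/C1.png

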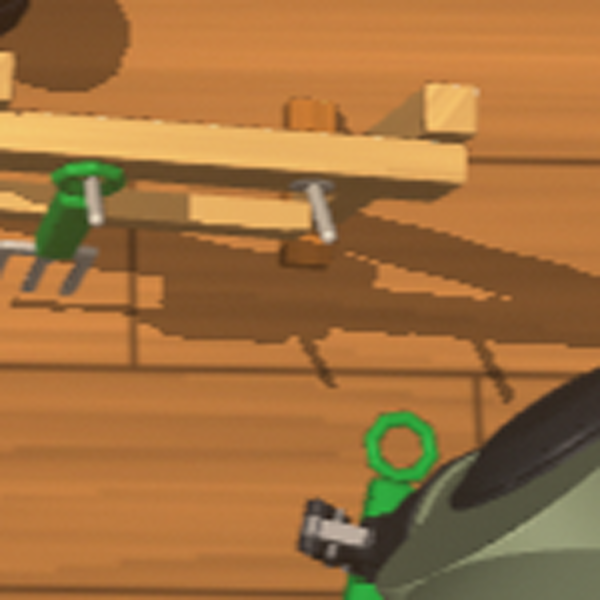

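```bash
cat >> h.py <<'E'
def RY(p,yaw):
    a=np.radians(p);y=np.radians(yaw);xr=np.array([np.cos(y),np.sin(y),0]);X=np.sin(a)*xr-np.cos(a)*np.array([0,0,1]);Y=-np.array([-np.sin(y),np.cos(y),0]);return np.column_stack([X,Y,np.cross(X,Y)])
def hy(tip,s,E,p,yaw,d=(0,0,0)):
    R=RY(p,yaw);t=tip+u*s+np.array(d)-R@np.array(E);return goto(t,R),t.round(4)
E
python3 - <<'E'
from h import *
X,e=tri((121.1,269.4),(469.8,291.2));T,e2=tri((170.2,276.2),(451.8,239.1));x,R,s=pose()
print(X,e,T,e2,'E',R.T@(X-x))
E=R.T@(X-x)
for p,y in((32,-3.7),(32,-10)): print(hy(TIP['R'],.05,E,p,y))
E
```

```text
[ 0.48986504 -0.38582265  0.21714799] 0.0006236639905845071 [ 0.58784851 -0.3308649   0.28823834] 0.0014612388096188573 E [ 0.01058635 -0.00053891 -0.06080489]
((array([-0.0723, -0.0603, -0.0522]), array([-9.86, 31.76, -2.96])), array([ 0.4956, -0.3256,  0.2999]))
((array([-0.0723, -0.0665, -0.0514]), array([-3.73, 31.82, -1.19])), array([ 0.4963, -0.3193,  0.2999]))
```

```bash
python3 -m creep '[{"wx":0,"wy":5,"wz":0,"tx":-0.02,"ty":-0.005,"tz":0,"claw":1},{"wx":0,"wy":10,"wz":0,"tx":-0.035,"ty":-0.015,"tz":-0.01,"claw":1},{"wx":-1,"wy":15,"wz":0,"tx":-0.05,"ty":-0.03,"tz":-0.02,"claw":1},{"wx":-2,"wy":20,"wz":-0.5,"tx":-0.06,"ty":-0.04,"tz":-0.03,"claw":1},{"wx":-3,"wy":25,"wz":-1,"tx":-0.07,"ty":-0.055,"tz":-0.04,"claw":1},{"wx":-3.7,"wy":30,"wz":-1.2,"tx":-0.0725,"ty":-0.0665,"tz":-0.051,"claw":1},{"wx":-3.7,"wy":31.8,"wz":-1.2,"tx":-0.0725,"ty":-0.0665,"tz":-0.051,"claw":1},{"wx":-3.7,"wy":31.8,"wz":-1.2,"tx":-0.0725,"ty":-0.0665,"tz":-0.051,"claw":1}]'
python3 - <<'E'
from h import *
E=(.0115,-.0008,-.0605)
print([round(float(q),2) for q in pose()[2]['qpos']],hy(TIP['R'],.05,E,32,-10))
crop('scene',90,190,240,310,5,'pics/D1.png');crop('top',380,190,530,310,5,'pics/D2.png')
E
```

```text
clock: 40.2
position: [0.4947, -0.3189, 0.2983]
tool_rot: [-3.139, 1.015, -0.174]
force: [0.3, 0.9, -1.6]
grip_width: 0.0216
[0.29, 0.24, 0.35, 2.07, -0.77, 0.45, -0.5] ((array([-0.0014,  0.0004, -0.0026]), array([-0.11,  0.16,  0.02])), array([ 0.496 , -0.3195,  0.3008]))
```

View pics/D1.png

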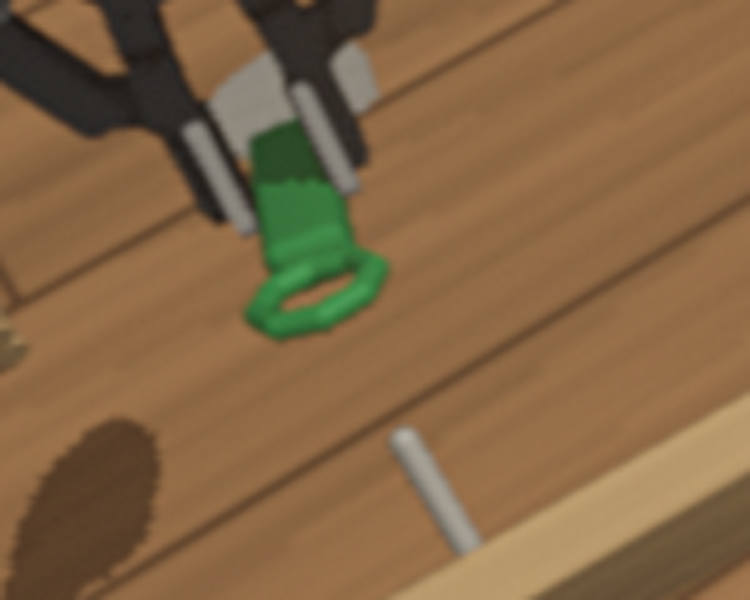

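View pics/D2.png

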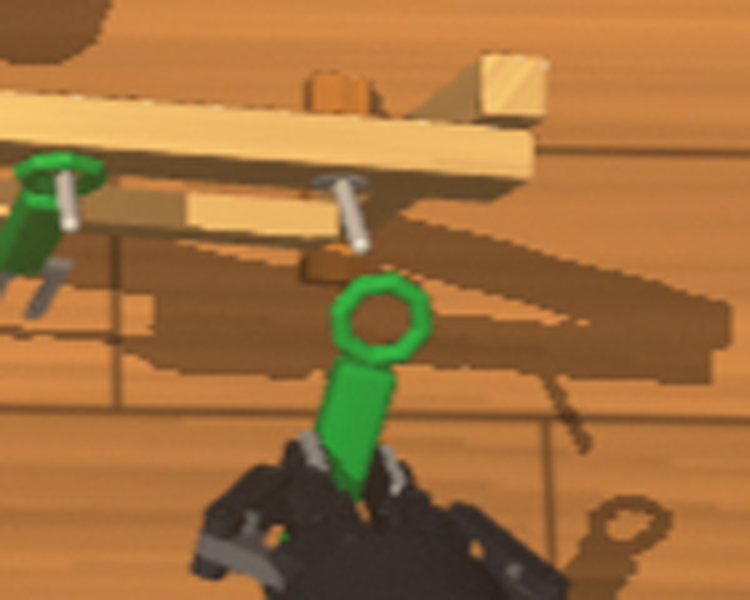

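```bash
python3 - <<'E'
from h import *
X,e=tri((153,248.8),(455.8,253.4));T,e2=tri((170.4,277.0),(451.8,238.8));x,R,s=pose()
d=X-T;print(X,e,T,e2,'E',R.T@(X-x),'s',d@u,'perp',d-(d@u)*u)
E=R.T@(X-x)
for s in(.012,-.005,-.028): print(s,hy(T,s,E,34,-10))
E
```

```text
[ 0.55469669 -0.32960486  0.31721131] 0.0011536324554547708 [ 0.58860401 -0.33118125  0.28736198] 0.001391697769726651 E [ 0.01625942 -0.00038555 -0.06070036] s 0.045106746702988906 perp [-0.00207549 -0.00048048 -0.00204564]
0.012 ((array([ 0.0338, -0.0033, -0.0096]), array([-0.09,  2.18, -0.01])), array([ 0.5216, -0.3207,  0.2754]))
-0.005 ((array([ 0.0503, -0.0047, -0.0134]), array([-0.09,  2.18, -0.01])), array([ 0.5336, -0.3215,  0.2634]))
-0.028 ((array([ 0.0726, -0.0065, -0.0186]), array([-0.09,  2.18, -0.01])), array([ 0.5498, -0.3225,  0.2471]))
```

```bash
python3 -m creep '[{"wx":0,"wy":1,"wz":0,"tx":0.01,"ty":-0.001,"tz":-0.003,"claw":1},{"wx":0,"wy":1.5,"wz":0,"tx":0.02,"ty":-0.002,"tz":-0.006,"claw":1},{"wx":0,"wy":2,"wz":0,"tx":0.032,"ty":-0.0033,"tz":-0.009,"claw":1},{"wx":0,"wy":2,"wz":0,"tx":0.034,"ty":-0.0033,"tz":-0.0096,"claw":1},{"wx":0,"wy":2,"wz":0,"tx":0.034,"ty":-0.0033,"tz":-0.0096,"claw":1}]'
python3 - <<'E'
from h import *
E=(.015,-.0004,-.0606);T=np.array([.5883,-.331,.2876])
print([round(float(q),2) for q in pose()[2]['qpos']])
for s in(.012,-.005,-.028): print(s,hy(T,s,E,34,-10))
crop('scene',90,190,240,310,5,'pics/E1.png');crop('top',380,190,530,310,5,'pics/E2.png')
E
```

```text
clock: 40.8
position: [0.5216, -0.3209, 0.2746]
tool_rot: [-3.14, 0.982, -0.175]
force: [-1.0, -0.2, -1.3]
grip_width: 0.0219
[0.35, 0.3, 0.26, 2.06, -0.92, 0.37, -0.36]
0.012 ((array([ 0.0002, -0.0003, -0.0004]), array([-0.09,  0.28, -0.  ])), array([ 0.522 , -0.3207,  0.2746]))
-0.005 ((array([ 0.0168, -0.0016, -0.0036]), array([-0.09,  0.28, -0.  ])), array([ 0.534 , -0.3214,  0.2626]))
-0.028 ((array([ 0.0393, -0.0034, -0.008 ]), array([-0.09,  0.28, -0.  ])), array([ 0.5503, -0.3225,  0.2463]))
```

View pics/E1.png

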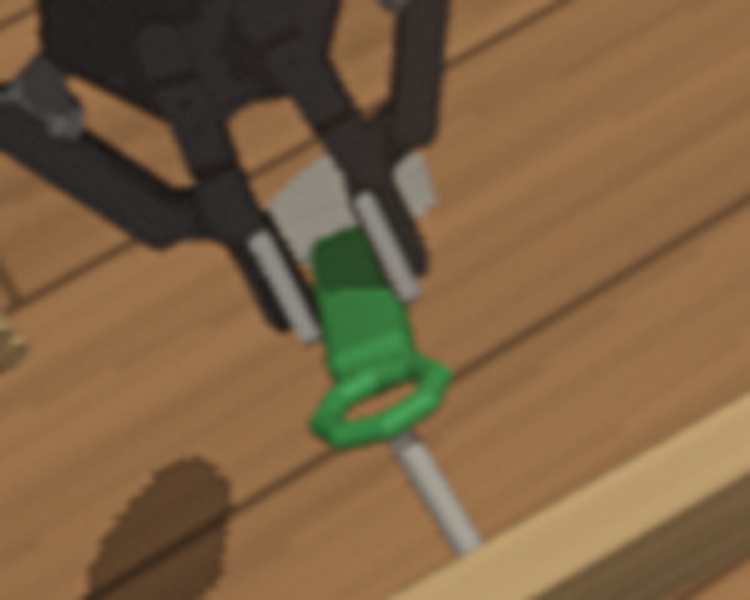

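View pics/E2.png

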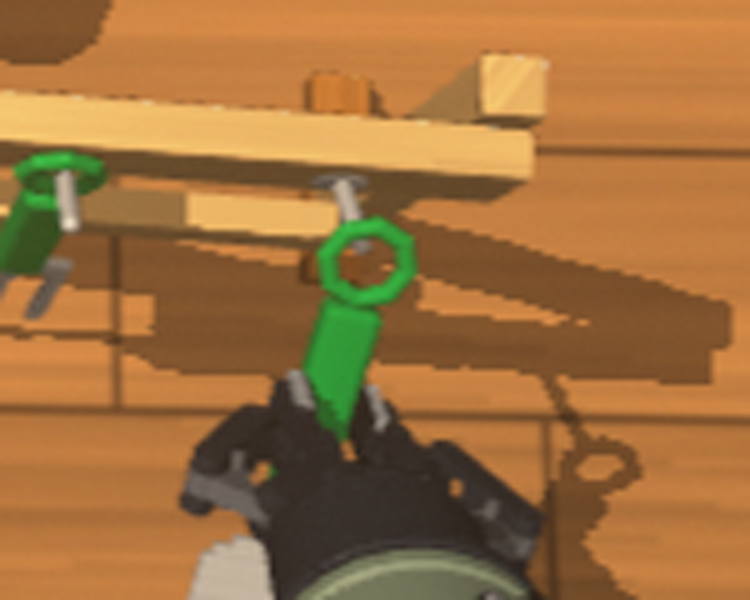

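```bash
python3 -m creep '[{"wx":0,"wy":0,"wz":0,"tx":0.006,"ty":-0.0006,"tz":-0.001,"claw":1},{"wx":0,"wy":0,"wz":0,"tx":0.012,"ty":-0.0012,"tz":-0.0025,"claw":1},{"wx":0,"wy":0,"wz":0,"tx":0.017,"ty":-0.0016,"tz":-0.0036,"claw":1},{"wx":0,"wy":0,"wz":0,"tx":0.017,"ty":-0.0016,"tz":-0.0036,"claw":1}]'
python3 - <<'E'
from h import *
E=(.015,-.0004,-.0606);T=np.array([.5883,-.331,.2876])
print([round(float(q),2) for q in pose()[2]['qpos']])
for s in(-.005,-.028): print(s,hy(T,s,E,34,-10))
crop('scene',90,190,240,310,5,'pics/F1.png');crop('top',380,190,530,310,5,'pics/F2.png')
E
```

```text
clock: 41.3
position: [0.5344, -0.3213, 0.2625]
tool_rot: [-3.14, 0.982, -0.174]
force: [-0.3, 0.0, -1.7]
grip_width: 0.0217
[0.37, 0.33, 0.23, 2.05, -0.96, 0.35, -0.34]
-0.005 ((array([-0.0003,  0.0002,  0.0002]), array([-0.08,  0.25,  0.  ])), array([ 0.534 , -0.3214,  0.2626]))
-0.028 ((array([ 0.0222, -0.0016, -0.0042]), array([-0.08,  0.25,  0.  ])), array([ 0.5503, -0.3225,  0.2463]))
```

View pics/F1.png

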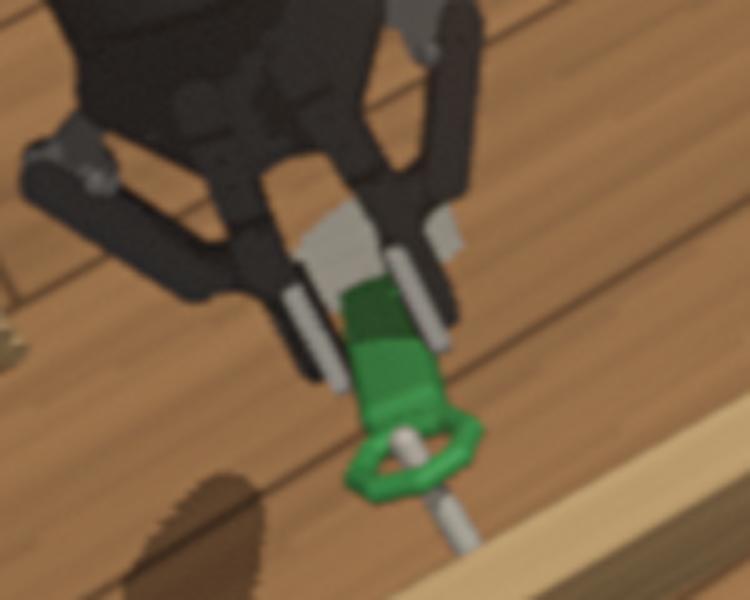

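View pics/F2.png

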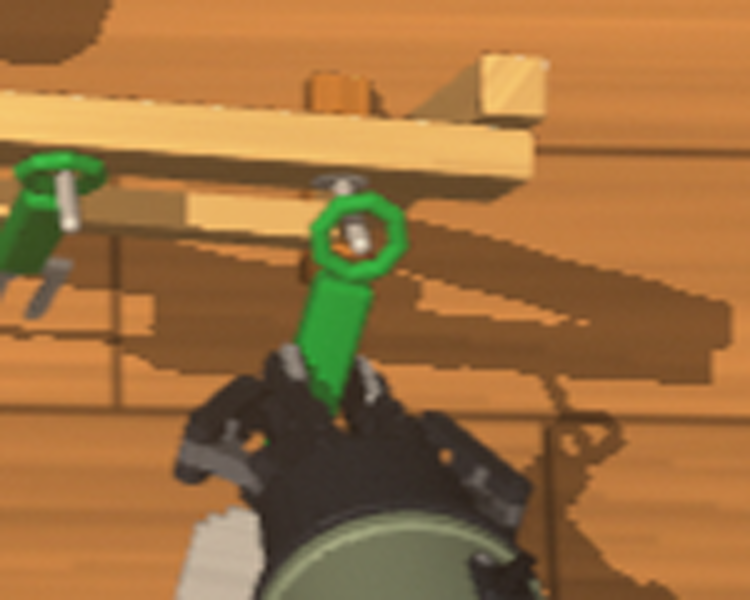

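Peg through the eye. Slide down to s ≈ −0.025 and pitch a little, then release.

```bash
python3 -m creep '[{"wx":0,"wy":0,"wz":0,"tx":0.006,"ty":-0.0004,"tz":-0.001,"claw":1},{"wx":0,"wy":0,"wz":0,"tx":0.012,"ty":-0.0008,"tz":-0.002,"claw":1},{"wx":0,"wy":0,"wz":0,"tx":0.018,"ty":-0.0013,"tz":-0.003,"claw":1},{"wx":0,"wy":0,"wz":0,"tx":0.02,"ty":-0.0015,"tz":-0.0035,"claw":1},{"wx":0,"wy":0,"wz":0,"tx":0.02,"ty":-0.0015,"tz":-0.0035,"claw":1}]'
python3 - <<'E'
from h import *
crop('scene',90,190,240,310,5,'pics/G1.png');print([round(float(q),2) for q in pose()[2]['qpos']])
E
```

```text
clock: 41.9
position: [0.548, -0.3225, 0.2478]
tool_rot: [-3.14, 0.982, -0.175]
force: [-0.3, 0.6, -1.7]
grip_width: 0.0219
[0.38, 0.37, 0.19, 2.04, -1.0, 0.32, -0.3]
```

View pics/G1.png

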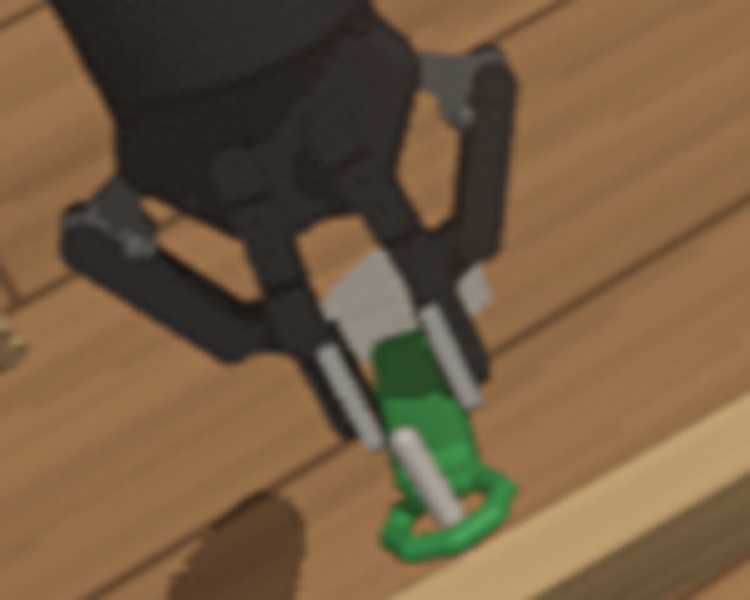

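```bash
python3 -m creep '[{"wx":0,"wy":0,"wz":0,"tx":0,"ty":0,"tz":0,"claw":0.8},{"wx":0,"wy":0,"wz":0,"tx":0,"ty":0,"tz":0,"claw":0.6},{"wx":0,"wy":0,"wz":0,"tx":0,"ty":0,"tz":0,"claw":0.3},{"wx":0,"wy":0,"wz":0,"tx":0,"ty":0,"tz":0,"claw":0.1},{"wx":0,"wy":0,"wz":0,"tx":0,"ty":0,"tz":0,"claw":0},{"wx":0,"wy":0,"wz":0,"tx":0,"ty":0,"tz":0,"claw":0}]'
python3 -m creep '[{"wx":0,"wy":0,"wz":0,"tx":-0.03,"ty":0,"tz":0,"claw":0},{"wx":0,"wy":0,"wz":0,"tx":-0.07,"ty":0,"tz":0,"claw":0},{"wx":0,"wy":-6,"wz":0,"tx":-0.1,"ty":0.01,"tz":0.02,"claw":0},{"wx":0,"wy":-12,"wz":0,"tx":-0.13,"ty":0.02,"tz":0.05,"claw":0},{"wx":0,"wy":-18,"wz":0,"tx":-0.15,"ty":0.04,"tz":0.08,"claw":0},{"wx":0,"wy":-24,"wz":0,"tx":-0.16,"ty":0.06,"tz":0.1,"claw":0},{"wx":0,"wy":-24,"wz":0,"tx":-0.16,"ty":0.06,"tz":0.1,"claw":0}]'
python3 - <<'E'
from h import *
cv2.imwrite('pics/H2.png',bot.grab_frame('scene'));cv2.imwrite('pics/H1.png',bot.grab_frame('top'))
E
```

```text
clock: 42.55
position: [0.548, -0.3225, 0.2482]
tool_rot: [-3.14, 0.982, -0.175]
force: [0.4, 0.3, 0.2]
grip_width: 0.0849
clock: 43.25
position: [0.3669, -0.3533, 0.3261]
tool_rot: [3.138, 1.404, -0.182]
force: [0.3, 0.7, 0.3]
grip_width: 0.0856
```

View pics/H1.png

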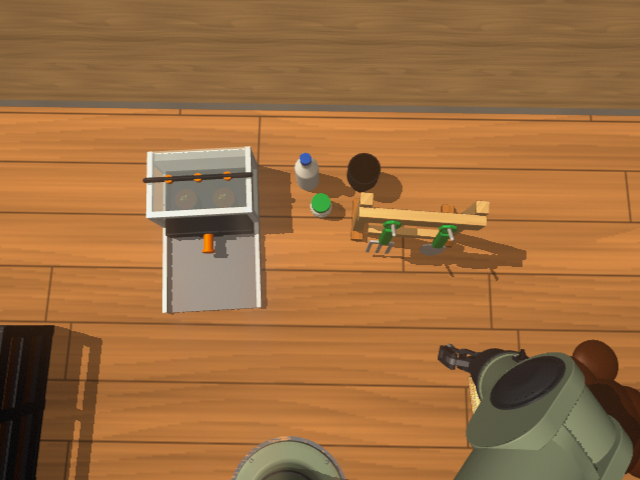

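View pics/H2.png

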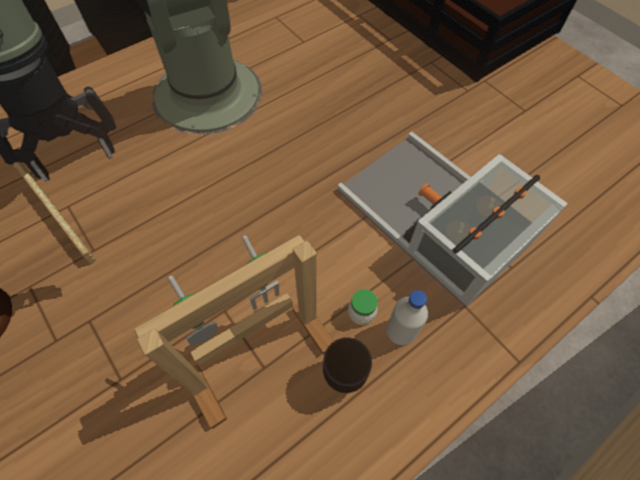

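```bash
python3 -m creep '[{"wx":0,"wy":0,"wz":0,"tx":0,"ty":0,"tz":0,"claw":0},{"wx":0,"wy":0,"wz":0,"tx":0,"ty":0,"tz":0,"claw":0},{"wx":0,"wy":0,"wz":0,"tx":0,"ty":0,"tz":0,"claw":0},{"wx":0,"wy":0,"wz":0,"tx":0,"ty":0,"tz":0,"claw":0},{"wx":0,"wy":0,"wz":0,"tx":0,"ty":0,"tz":0,"claw":0},{"wx":0,"wy":0,"wz":0,"tx":0,"ty":0,"tz":0,"claw":0},{"wx":0,"wy":0,"wz":0,"tx":0,"ty":0,"tz":0,"claw":0}]'
python3 - <<'E'
from h import *
t=bot.grab_frame('top');s=bot.grab_frame('scene')
for b,p in knob(t): print(b,p,tocase(p))
crop('top',130,130,330,330,3,'pics/I1.png',t);crop('scene',380,120,580,320,3,'pics/I2.png',s);crop('top',330,180,500,280,4.5,'pics/I3.png',t)
E
```

```text
clock: 44.05
position: [0.3685, -0.3515, 0.3254]
tool_rot: [-3.137, 1.4, -0.172]
force: [0.5, -0.7, 0.1]
grip_width: 0.0856
[203, 234, 11, 19, 179] [0.61164091 0.21699212] [-0.05343122  0.00086797]
```

View pics/I1.png

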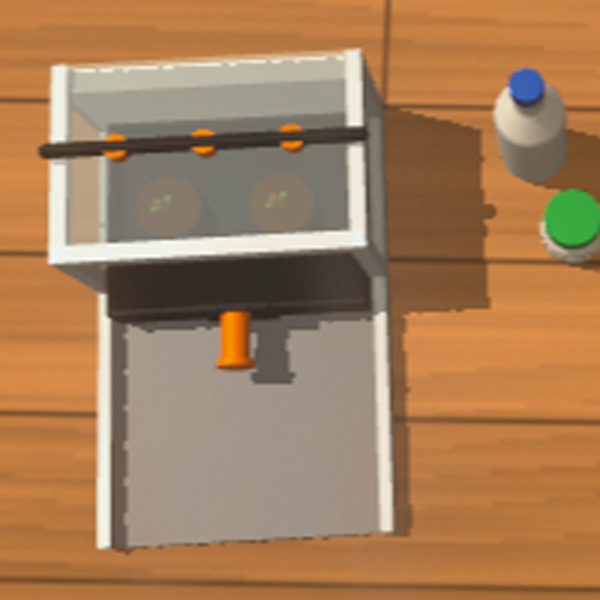

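View pics/I2.png

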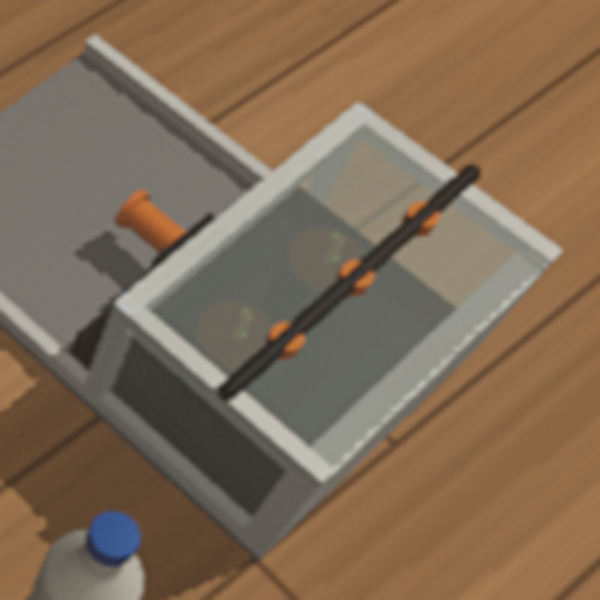

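View pics/I3.png

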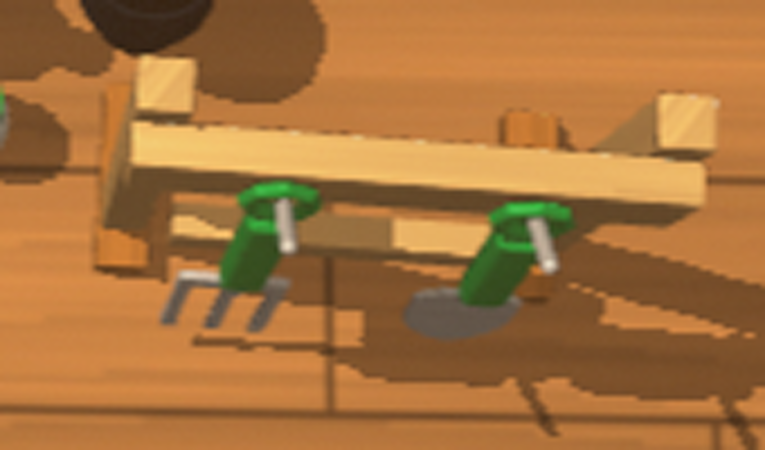

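```bash
python3 - <<'E'
from h import *
print(bot.job_done(), bot.observe()['clock'])
E
```

```text
the job is handed in; nothing more can be done
the job is handed in; nothing more can be done
```

The job is handed in, at about 44 s of the 210 s allowed, with no verdict reported.

- **Pots and tray:** Only two pots were on the bench. I drew the tray out, stood both pots upright in it, and slid it back until it hit the back stop. It would not move further under about 23 N.
- **Tools:** The fork hangs by its eye on the left peg and the trowel on the right. My first hold on the fork ran into joint limits, so I laid it back down and took it again with the gripper turned half a turn.

**Last checks:** The final pictures show both pots upright under the hood and both tools hanging with their pegs through the eyes. The bottle, jar and stack are where they started. The knob's blob centre read −53 mm in the case frame. I expected about −50 mm for the middle of the visible knob. That gap is within pixel error, so I relied on the felt stop. I saw nothing get knocked aside, and the wrist force read near zero on hand-in.

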